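# Turn the trolley wheel until its valve is at the top

### The arm

A 6-joint arm with a two-finger parallel gripper is mounted at the origin on the work surface. World frame = base frame: x ahead of the robot, y to its left, z up, the work surface at z = 0. Lengths are in m, angles in rad, forces in N, time in s.
With the tool pointing down it reaches from about 0.375 to 0.975 m from the base axis. Payload 3.8 kg.
Tool frame: the origin (TCP) lies midway between the tips of the shut fingers; the grasp point (between the pads) lies arm.tcp_to_grasp behind it (arm.tcp_to_grasp is the distance from the TCP to the grasp point, in m); z points along the fingers, x is the direction in which the jaws open and shut, and the axes are right-handed (so a half turn about z gives the same grasp; the last joint's range is limited). The gripper opens to 88 mm and grips with 3 to 60 N. Pads are 18 mm wide; open, the fingers measure 123 mm over their backs; the gripper's body (75 mm by 187 mm) begins 45 mm behind the grasp point.
Start: joints at [1.259, 0.264, 1.604, -0, 1.274, -0.037], TCP at [0.183, 0.65, 0.205] pointing down, gripper open.
Joint ranges: [-2.63, 2.63], [-0.94, 2.18], [0.31, 2.57], [-1.31, 4.45], [0, 2.66], [-2.55, 2.55]. Speed limits (rad/s): [2.57, 2.57, 3.14, 3.14, 3.14, 3.14].

### API

Orientations are given as a rotation vector (axis times angle).
In Python, from cell import observe, read_camera, arm gives the robot as it stands.
- The arm moves only by the tool move_arm, never from a script. Its argument "deltas" is a list that holds one entry, the list of rows, each a list of 6 numbers: the shift along the tool's x, y, z in units of 30 mm (1.0 is 30 mm), then the turn, a rotation vector about the tool's x, y, z in units of 6 degrees (1.0 is 6 degrees). A call has 1 to 20 rows; each row shifts and turns the commanded pose from where the row before left it, along the tool's axes as they then stand; what a row does not reach is not made up. A row lasts 1/12 s, in which the tool goes at most 41.7 mm and 7.16 degrees, less where a joint would pass 70% of its speed; a pose out of reach is approached as far as the arm can. A call is refused whole if a number of a shift passes 1 or a number of a turn 1, either way. A call with a gripper value outside its range is refused whole. "hand" is the closure, from -1 (fully open) to 1 (shut), set as the call begins (left out, the last holds). The fingers move at their own pace and stop on an object; the grip force is fixed at half the most. Time passes only in rows, so rows that do not move let the fingers close. It gives the time, the measured TCP pose, the force and the opening at its end, in the units of the state.
- observe(): the state, without advancing time (a new reading comes with each control period).
- read_camera(name): name is "scene" or "top" or "wrist"; returns a dict with "pixels" (400x640x3 uint8, red, green, blue), "K" (3x3 intrinsics, pixels), "cam_to_world" (4x4, takes a point from camera to world coordinates). Camera axes: x right, y up, looking along -z (the intrinsics and any distortion apply to the point x, -y, -z); pixel columns grow to the right and rows downward; lengths in m; the calibration is good to about 2 mm. The wrist camera is an equidistant fisheye: a pixel r from the principal point sees the ray r / f radians off the axis. A picture is of the moment at which its call begins. There is no depth.
- arm.hand_in(): hands the job in, once; it reports no verdict.
The state is a dict: "time_s": time; "joint_positions": joint angles; "qd": joint speeds; "effort": joint torques, N m; "eef_pos": TCP position; "orientation": TCP orientation; "wrist_force": force on the tool from outside, world axes, zero at the start; "torque": the same for the moment, N m; "grip_width": finger opening in m.
Only numpy, scipy, OpenCV 4.12 (cv2) and the standard library are available. Lean on these libraries where they do the work, as an engineer would, in place of code of your own. Each camera call takes 0.05 s, during which the arm holds its last target.

### The job

Push the trolley wheel on the stand round by its spokes, one spoke after another with the fingertips as needed, until its valve is at the very top, so that it stands upright straight above the axle, then leave the wheel at rest there. Do not push on the tyre or on the valve stem, and leave the loose things on the bench where they are.

Things in the scene. Friction and masses are not known exactly. Their poses are not given: they have to be found in the camera images.
- axle (a point): centre of the wheel, on its level axle, 190 mm above the table; fixed to the stand. x axis: level along the axle, away from the robot's side; z up; y level, to the left seen from the robot's side. The stand's A-frame legs are all behind the wheel (40 mm and more along +x); its foot plate is 12 mm thick, from 60 mm in front of to 140 mm behind this point, 240 mm wide.
- wheel (a joint): angle of the trolley wheel (306 mm across) in rad: 0 or any whole turn = valve straight above the axle; grows clockwise as seen from the robot's side. It turns several whole turns either way, takes about 0.25 N m to turn (stiff bearing) and stays where it is left. Hub 56 mm across, reaching 78 mm in front (axle -x) of the wheel's centre; rim inner radius 98 mm.
- spoke (a point): point on one of five equal round white spokes, 14 mm thick, 60 mm from the axle. The spokes stand 36 (this one), 108, 180, 252, 324 degrees clockwise from the valve. From 28 to 92 mm from the axle each lies straight in a plane 62 mm in front (axle -x) of the wheel's centre, then bends back to the rim. Between the spokes the wheel is open. Axes turn with the wheel.
- valve_tip (a point): free tip of the bent valve stem, a brass stem 12 to 15 mm thick that comes inward out of the rim through a black boot in the wheel's middle plane (62 mm behind the spokes), then bends away from the robot's side; the tip is 56 mm from the axle line and 50 mm behind (axle +x) the wheel's middle plane. Its z axis points from the axle out through the valve's place in the rim.
- valve: the same valve stem; origin at the wheel's centre, z axis from the axle out through the valve.
- tyre: black tyre, a ring 304 mm outside, 216 mm inside, 44 mm thick (22 mm either side of the wheel's middle plane); origin at the wheel's centre.
- spanner: loose steel spanner 170 mm long lying flat in front of the stand. Origin at the centre of its underside.
- jar: loose pale jar, 56 mm across, 65 mm tall, left of the stand's front. Origin at the centre of its underside.
- spray: loose white bottle, 58 mm across, 150 mm tall, to the right of the wheel. Origin at the centre of its underside.
- bearing: loose steel bearing ring, 52 mm across, 15 mm tall, at the right front of the stand. Origin at the centre of its underside.
- can: loose pale can, 66 mm across, 100 mm tall, left and beyond the wheel. Origin at the centre of its underside.
- mug: loose mug, 80 mm across, 90 mm tall, far left. Origin at the centre of its underside.
- screwdriver: loose screwdriver 200 mm long, lying far right. Origin at the centre of its underside.
- carton: loose cardboard carton 120 x 70 x 50 mm, far right. Origin at the centre of its underside.

How it is judged:
At the end, for the whole second after the job is handed in: The valve stands straight above the axle within 0.12 rad (7 degrees), the wheel is at rest (under 0.03 rad/s), and every loose thing is within 15 mm of where it began (angle between valve_tip's own z axis and vertical below 0.12 rad and velocity of joint wheel between -0.03 and 0.03 rad/s and distance of each of spanner, jar, spray, bearing, can, mug, screwdriver, carton from where it was at the start of the episode below 0.015 m); the robot touches nothing.
It fails at once if the tyre is pushed (over 3 N) (contact force between any of the arm, the fingers and tyre above 3 N).
It fails at once if the valve stem is pushed (over 1.5 N) (contact force between any of the arm, the fingers and valve above 1.5 N).
It fails at once if a loose thing is lifted, carried or shoved more than 15 mm (distance of any of spanner, jar, spray, bearing, can, mug, screwdriver, carton from where it was at the start of the episode above 0.015 m).
It also fails if it takes over 54 s, if anything falls off the work surface, if the arm or the gripper's body presses on something with over 40 N, if the wrist force passes 120 N, or if a joint passes its speed limit or range.

## Working session

There is one attempt and no reset: what is moved stays moved. The work goes in short steps, Python scripts to look and compute and a tool call to move; the robot and the scene stay as the last step left them, time stands still between calls to the robot, and variables do not carry over. Pictures are saved under pics/ and viewed, and the job is handed in when it is done.

Besides the shell and the picture viewer there is one more tool, called after ">>>" as name([rows], argument=value, ...), one row to a line, values as JSON. move_arm: Moves the arm, as the interface text tells. Its arguments: {"type":"object","properties":{"deltas":{"type":"array","items":{"type":"array","items":{"type":"array","items":{"type":"number"}}}},"hand":{"type":"number"}},"required":["deltas"]}

```bash
mkdir -p pics; ls
cat > h.py <<'E'
import numpy as np,cv2
from cell import observe, read_camera, arm
def snap(n,f):
    c=read_camera(n); cv2.imwrite('pics/'+f,c['pixels'][:,:,::-1]); return c
def proj(c,p):
    M=np.linalg.inv(c['cam_to_world']); q=M[:3,:3]@np.array(p)+M[:3,3]
    v=c['K']@np.array([q[0],-q[1],-q[2]]); return v[:2]/v[2]
def ray(c,u,v):
    d=np.linalg.inv(c['K'])@np.array([u,v,1.]); d=np.array([d[0],-d[1],-d[2]])
    T=np.array(c['cam_to_world']); d=T[:3,:3]@d; return T[:3,3],d/np.linalg.norm(d)
E
python3 - <<'E'
from h import *
for n in ['scene','top','wrist']:
    c=snap(n,n+'0.png'); print(n,c['K'],np.round(c['cam_to_world'],3))
print(observe()); print([a for a in dir(arm) if a[0]!='_'],arm.tcp_to_grasp)
E
```

```text
pics
scene [[468.1899526    0.         327.81452364]
 [  0.         468.1899526  194.72049442]
 [  0.           0.           1.        ]] [[ 0.762 -0.485  0.43   1.192]
 [ 0.648  0.583 -0.49  -0.704]
 [-0.014  0.652  0.759  1.301]
 [ 0.     0.     0.     1.   ]]
top [[505.19341805   0.         320.73465626]
 [  0.         505.19341805 198.90117805]
 [  0.           0.           1.        ]] [[ 0.03   0.974 -0.225  0.229]
 [-1.     0.029 -0.005  0.028]
 [ 0.002  0.225  0.974  1.669]
 [ 0.     0.     0.     1.   ]]
wrist [[309.70691629   0.         323.55841173]
 [  0.         309.70691629 201.29070632]
 [  0.           0.           1.        ]] [[ 0.272 -0.913 -0.305  0.103]
 [ 0.962  0.257  0.088  0.672]
 [-0.002 -0.318  0.948  0.384]
 [ 0.     0.     0.     1.   ]]
{'time_s': 0.15, 'joint_positions': array([ 1.25912798e+00,  2.64576477e-01,  1.60507081e+00,  4.70211417e-06,
        1.27372141e+00, -3.68796800e-02]), 'qd': array([-0.00112217, -0.00268309, -0.00381621, -0.0001858 , -0.00012652,
       -0.00051673]), 'effort': array([ 7.06983956e-04, -5.02844810e+01, -3.57468116e+01,  7.27849477e-02,
        2.49864778e-02, -8.57831446e-05]), 'eef_pos': array([0.1829523 , 0.64908482, 0.20427085]), 'orientation': array([ 2.50395233e+00,  1.89563790e+00, -2.28816351e-03]), 'wrist_force': array([0.53499058, 0.17354852, 0.32658267]), 'torque': array([-0.00076137, -0.02686321, -0.0125429 ]), 'grip_width': 0.087934732185673}
['MotionError', 'hand_in', 'tcp_to_grasp'] 0.0187
```

View pics/scene0.png

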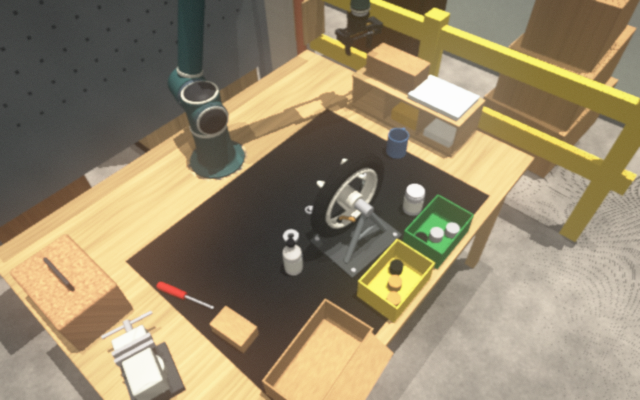

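View pics/top0.png

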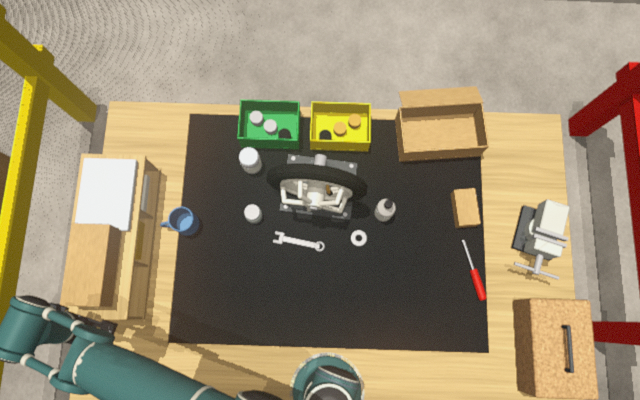

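View pics/wrist0.png

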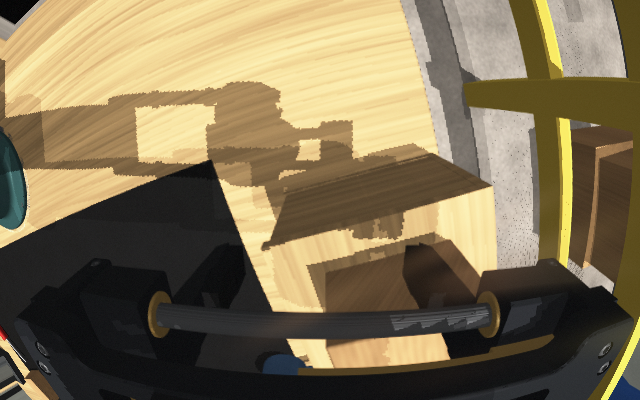

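Run:
```python
import cv2
a=cv2.imread('pics/scene0.png')[140:290,260:460]; cv2.imwrite('pics/s0c.png',cv2.resize(a,None,fx=4,fy=4,interpolation=cv2.INTER_CUBIC))
a=cv2.imread('pics/top0.png')[135:255,235:405]; cv2.imwrite('pics/t0c.png',cv2.resize(a,None,fx=4.5,fy=4.5,interpolation=cv2.INTER_CUBIC))
```

```text
(no output)
```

View pics/s0c.png

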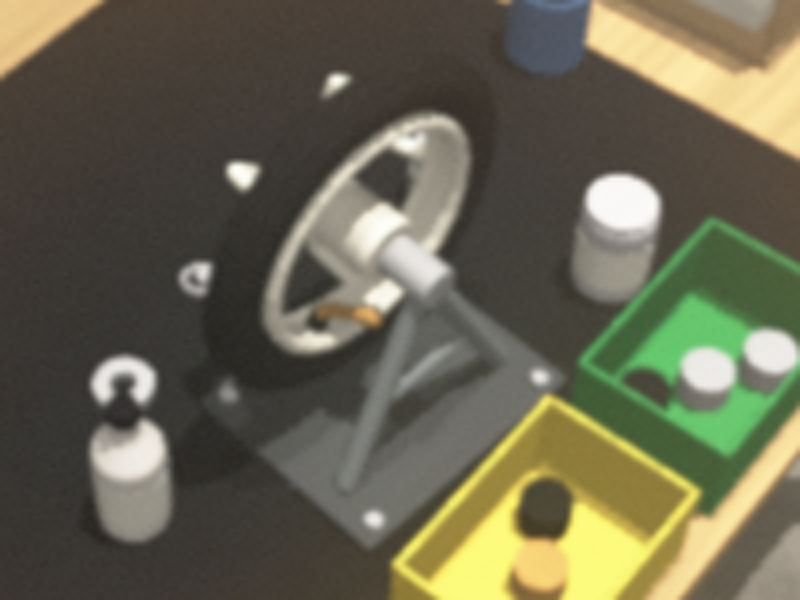

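View pics/t0c.png

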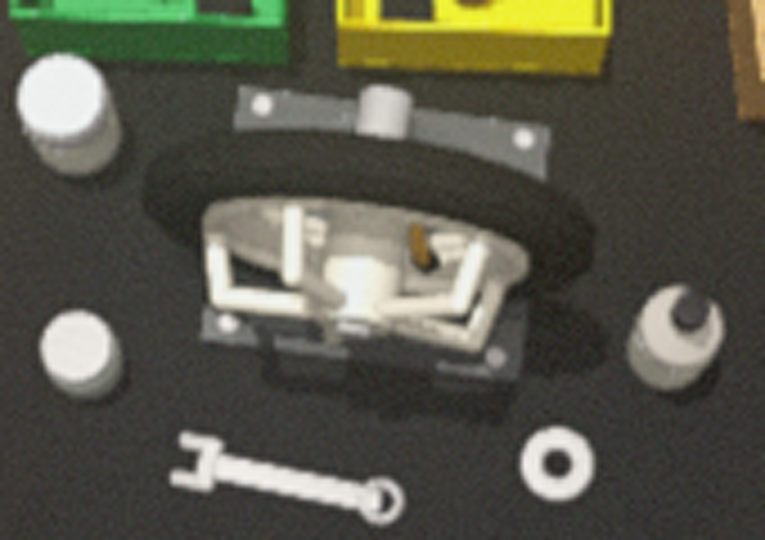

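```bash
cat > geo.py <<'E'
from h import *
def onz(c,u,v,z):
    o,d=ray(c,u,v); return o+d*(z-o[2])/d[2]
E
python3 - <<'E'
from geo import *
t=read_camera('top'); s=read_camera('scene')
T=lambda u,v:(u/4.5+235,v/4.5+135)
S=lambda u,v:(u/4+260,v/4+140)
B=[onz(t,*T(*p),.014) for p in [(228,323),(497,357),(263,105),(525,138)]]
for b in B: print(np.round(b,4))
for p in [(238,87),(550,128)]: print('corner',onz(t,*T(*p),.012))
for p in [(540,377),(373,520),(228,393)]: print('sbolt',onz(s,*S(*p),.014))
B=np.array(B); c=B.mean(0); ax=(B[2]+B[3]-B[0]-B[1])[:2]; ay=(B[0]+B[2]-B[1]-B[3])[:2]
print(c,np.degrees(np.arctan2(ax[1],ax[0])),np.degrees(np.arctan2(-ay[0],ay[1])))
# loose
for n,p,z in [('jar',(80,340),.065),('spray',(690,308),.15),('bearing',(557,463),.015),('span L',(195,460),.005),('span R',(382,500),.005),('can',(63,92),.1)]: print(n,onz(t,*T(*p),z))
E
```

```text
[0.5807 0.1526 0.014 ]
[ 0.5609 -0.0481  0.014 ]
[0.7511 0.1336 0.014 ]
[ 0.7309 -0.0662  0.014 ]
corner [0.76547432 0.15344365 0.012     ]
corner [ 0.74002515 -0.08519055  0.012     ]
sbolt [0.75019312 0.13739005 0.014     ]
sbolt [ 0.72900757 -0.06232739  0.014     ]
sbolt [ 0.55906944 -0.04353504  0.014     ]
[0.65588286 0.04298176 0.014     ] -6.209873949866456 -5.691785403741473
jar [0.55410084 0.25471361 0.065     ]
spray [ 0.57175052 -0.17329195  0.15      ]
bearing [ 0.48273981 -0.09354764  0.015     ]
span L [0.47850208 0.17292703 0.005     ]
span R [0.45297701 0.03404039 0.005     ]
can [0.72934593 0.27300921 0.1       ]
```

```bash
cat >> geo.py <<'E'
YAW=np.radians(-5.8); C=np.array([.616,.048,.19])
AX=np.array([np.cos(YAW),np.sin(YAW),0]); AY=np.array([-np.sin(YAW),np.cos(YAW),0]); AZ=np.array([0,0,1.])
def W(x,r,th): # x along axle, r, clockwise angle deg
    a=np.radians(th); return C+x*AX+r*(np.cos(a)*AZ-np.sin(a)*AY)
def tri(s,t,ps,pt):
    o1,d1=ray(s,*ps); o2,d2=ray(t,*pt)
    k=np.linalg.lstsq(np.c_[d1,-d2],o2-o1,rcond=None)[0]
    a=o1+k[0]*d1; b=o2+k[1]*d2; return (a+b)/2,np.linalg.norm(a-b)
def wc(p): 
    d=p-C; x=d@AX;y=d@AY;z=d[2]; return np.round([x,np.hypot(y,z),np.degrees(np.arctan2(-y,z))],3)
def overlay(n,f,th,crop,k):
    c=read_camera(n); im=c['pixels'][:,:,::-1].copy(); u0,v0,u1,v1=crop
    im=cv2.resize(im[v0:v1,u0:u1],None,fx=k,fy=k,interpolation=cv2.INTER_CUBIC)
    P=lambda p:tuple(int(round(q)) for q in ((proj(c,p)-[u0,v0]+.5)*k))
    for i in range(5):
        a=th+36+72*i
        for q,w in [((-.062,.028),(-.062,.092)),((-.062,.092),(0,.1))]:
            cv2.line(im,P(W(*q,a)),P(W(*w,a)),[(0,0,255),(0,255,0),(255,0,0),(255,255,0),(255,0,255)][i],1)
    cv2.line(im,P(W(0,.098,th)),P(W(0,.056,th)),(0,255,255),1);cv2.line(im,P(W(0,.056,th)),P(W(.05,.056,th)),(0,255,255),1)
    for r,x in [(.152,0),(.098,0)]:
        cv2.polylines(im,[np.array([P(W(x,r,a)) for a in range(0,361,5)])],False,(200,200,200),1)
    cv2.circle(im,P(W(-.078,0,0)),3,(0,128,255),1)
    cv2.imwrite('pics/'+f,im)
SC=(260,140,460,290); TC=(235,135,405,255)
E
python3 - <<'E'
from geo import *
t=read_camera('top'); s=read_camera('scene')
T=lambda u,v:(u/4.5+235,v/4.5+135)
S=lambda u,v:(u/4+260,v/4+140)
p,e=tri(s,t,S(378,316),T(418,230)); print(p,e,wc(p))
E
```

```text
[0.64154607 0.02551115 0.11370224] 0.03130650145750165 [2.80000e-02 7.90000e-02 1.65458e+02]
```

Run:
```python
from geo import *
t=read_camera('top'); s=read_camera('scene')
T=lambda u,v:np.array((u/4.5+235,v/4.5+135))
S=lambda u,v:np.array((u/4+260,v/4+140))
for c,obs,x,r in [(s,S(378,316),.05,.056),(s,S(320,320),0,.09),(t,T(418,230),.05,.056),(t,T(428,262),0,.085)]:
    L=[(np.linalg.norm(proj(c,W(x,r,a))-obs),a) for a in range(0,360,2)]; print(sorted(L)[:4])
```

```text
[(np.float64(0.5966084471413595), 158), (np.float64(0.7115315731967753), 160), (np.float64(0.7530466100455855), 156), (np.float64(1.0242446722543428), 162)]
[(np.float64(0.8101279768844823), 156), (np.float64(0.9595762753470768), 154), (np.float64(1.164572350645665), 158), (np.float64(1.4421689698560713), 152)]
[(np.float64(12.174465203282365), 152), (np.float64(12.178864969278562), 150), (np.float64(12.201717299632183), 154), (np.float64(12.213643977141619), 148)]
[(np.float64(1.4794691662101227), 150), (np.float64(1.564587541237406), 152), (np.float64(1.8102118004821377), 148), (np.float64(2.0299868844660462), 154)]
```

Run:
```python
from geo import *
overlay('scene','so1.png',156,SC,4); overlay('top','to1.png',156,TC,4.5)
```

```text
(no output)
```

View pics/so1.png

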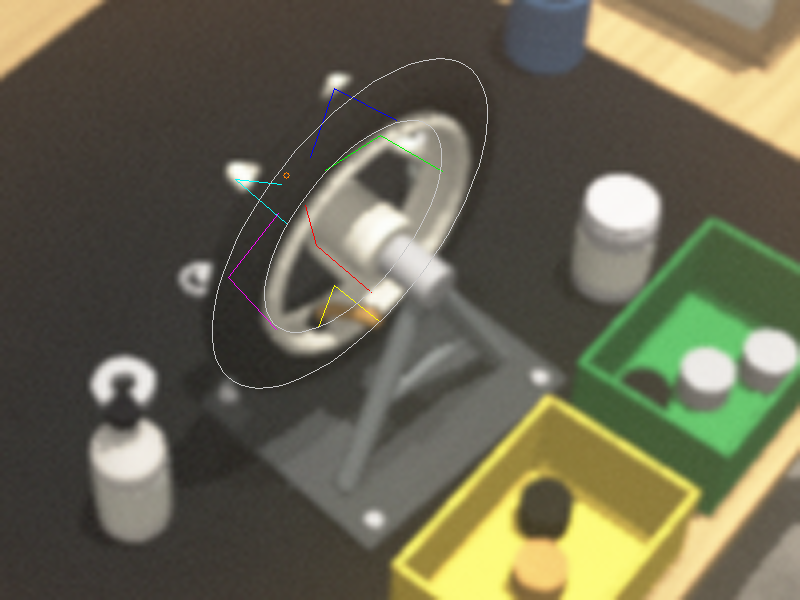

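View pics/to1.png

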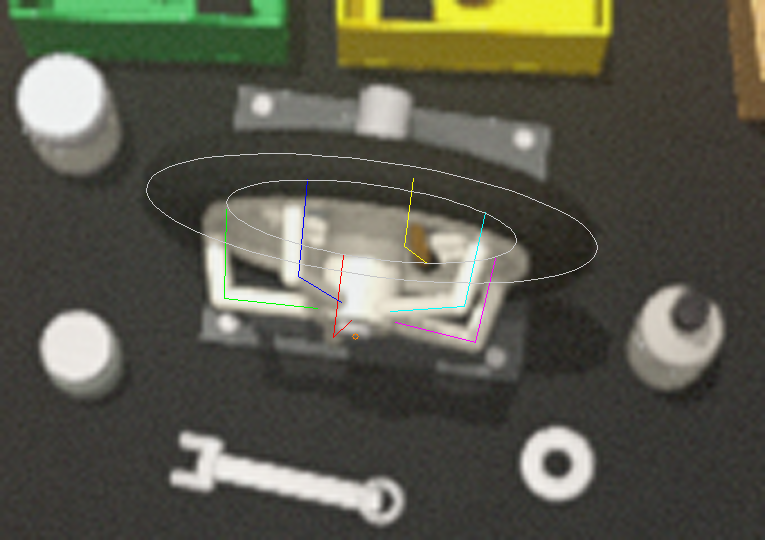

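```bash
cat > plan.py <<'E'
from geo import *
from scipy.spatial.transform import Rotation as R, Slerp
def Rt(tilt,yaw=0): # tilt deg from down toward forward
    a=np.radians(tilt); f=np.cos(np.radians(yaw))*AX+np.sin(np.radians(yaw))*AY
    l=np.cross([0,0,1],f)
    z=np.sin(a)*f-np.cos(a)*AZ; return R.from_matrix(np.c_[l,np.cross(z,l),z])
def cur():
    o=observe(); return np.array(o['eef_pos']),R.from_rotvec(o['orientation'])
def rows(wps,step=.028,ang=5.7,start=None):
    p,r=start or cur(); out=[]
    for q,s in wps:
        s=s or r
        n=max(1,int(np.ceil(max(np.linalg.norm(q-p)/step,np.degrees((r.inv()*s).magnitude())/ang))))
        p0=p;sl=Slerp([0,1],R.concatenate([r,s]))
        for k in range(1,n+1):
            t=p0+(q-p0)*k/n; rt=sl(k/n)
            d=np.round(r.inv().apply(t-p)/.03,2); w=np.round(np.degrees((r.inv()*rt).as_rotvec())/6,2)
            out.append([*map(float,d),*map(float,w)]); p=p+r.apply(d*.03); r=r*R.from_rotvec(np.radians(w*6))
    print(len(out)); print(str([[0.0+v for v in x] for x in out]).replace('.0,',',').replace('.0]',']').replace('-0,','0,')); print('end',np.round(p,4),'wheel',wc(p))
    return p,r
def st():
    o=observe(); z=R.from_rotvec(o['orientation']).as_matrix()
    print(o['time_s'],'q',np.round(o['joint_positions'],3),'p',np.round(o['eef_pos'],4),'wc',wc(o['eef_pos']),'F',np.round(o['wrist_force'],1),'z',np.round(z[:,2],2),'x',np.round(z[:,0],2),o['grip_width'])
E
python3 - <<'E'
from plan import *
p,r=cur()
u=p+[0,0,.16]
rows([(u,None),(np.array([.36,.3,.38]),Rt(0)),(np.array([.40,.03,.38]),Rt(20))])
E
```

```text
31
[[0, 0, -0.89, 0, 0, 0], [0, 0, -0.89, 0, 0, 0], [0, 0, -0.89, 0, 0, 0], [0, 0, -0.89, 0, 0, 0], [0, 0, -0.88, 0, 0, 0], [0, 0, -0.89, 0, 0, 0], [-0.64, 0.59, -0.03, 0, 0, -0.11], [-0.65, 0.58, -0.04, 0, 0, -0.11], [-0.65, 0.57, -0.03, 0, 0, -0.11], [-0.67, 0.57, -0.03, 0, 0, -0.11], [-0.66, 0.56, -0.03, 0, 0, -0.11], [-0.68, 0.55, -0.04, 0, 0, -0.11], [-0.68, 0.54, -0.03, 0, 0, -0.11], [-0.68, 0.54, -0.03, 0, 0, -0.11], [-0.7, 0.53, -0.04, 0, 0, -0.11], [-0.7, 0.52, -0.03, 0, 0, -0.12], [-0.7, 0.51, -0.03, 0, 0, -0.11], [-0.71, 0.5, -0.03, 0, 0, -0.11], [-0.72, 0.5, -0.04, 0, 0, -0.11], [-0.72, 0.48, -0.03, 0, 0, -0.11], [-0.73, 0.48, -0.03, 0, 0, -0.11], [-0.88, 0.22, 0, -0.33, 0, 0], [-0.88, 0.23, 0.01, -0.34, 0, 0], [-0.89, 0.22, 0.01, -0.33, 0, 0], [-0.88, 0.22, 0.03, -0.33, 0, 0], [-0.88, 0.22, 0.03, -0.34, 0, 0], [-0.88, 0.22, 0.04, -0.33, 0, 0], [-0.88, 0.22, 0.04, -0.33, 0, 0], [-0.88, 0.22, 0.06, -0.34, 0, 0], [-0.89, 0.21, 0.06, -0.33, 0, 0], [-0.88, 0.22, 0.07, -0.33, 0, 0]]
end [0.4002 0.0299 0.3799] wheel [-0.213  0.194 11.832]
```

>>> move_arm([
  [[0, 0, -0.9, 0, 0, 0], [0, 0, -0.9, 0, 0, 0], [0, 0, -0.9, 0, 0, 0], [0, 0, -0.9, 0, 0, 0], [0, 0, -0.9, 0, 0, 0], [0, 0, -0.9, 0, 0, 0], [-0.65, 0.58, -0.03, 0, 0, -0.11], [-0.65, 0.58, -0.03, 0, 0, -0.11], [-0.65, 0.57, -0.03, 0, 0, -0.11], [-0.66, 0.57, -0.03, 0, 0, -0.11], [-0.66, 0.56, -0.03, 0, 0, -0.11], [-0.68, 0.55, -0.03, 0, 0, -0.11], [-0.68, 0.54, -0.03, 0, 0, -0.11], [-0.68, 0.54, -0.03, 0, 0, -0.11], [-0.7, 0.53, -0.03, 0, 0, -0.11], [-0.7, 0.52, -0.03, 0, 0, -0.11], [-0.7, 0.51, -0.03, 0, 0, -0.11], [-0.71, 0.5, -0.03, 0, 0, -0.11], [-0.72, 0.5, -0.03, 0, 0, -0.11], [-0.72, 0.48, -0.03, 0, 0, -0.11]],
], hand=1)

```text
time_s: 2.22
eef_pos: [0.3481, 0.3222, 0.3802]
orientation: [2.343, 2.093, 0.001]
wrist_force: [0.4, -0.6, 0.3]
grip_width: 0.0006
```

Run:
```python
from plan import *
st(); rows([(np.array([.40,.03,.38]),Rt(25))])
```

```text
2.2167 q [ 0.694 -0.182  1.753 -0.     1.57  -0.764] p [0.3481 0.3222 0.3802] wc [ -0.294   0.311 -52.251] F [ 0.4 -0.6  0.3] z [ 0.  0. -1.] x [0.11 0.99 0.  ] 0.0006017362452996463
11
[[-0.86, 0.26, 0, -0.38, 0, -0.01], [-0.86, 0.25, 0.01, -0.38, 0, -0.01], [-0.87, 0.25, 0.02, -0.37, 0.01, -0.01], [-0.86, 0.26, 0.03, -0.38, 0, -0.01], [-0.86, 0.24, 0.04, -0.38, 0, -0.01], [-0.87, 0.25, 0.05, -0.38, 0, -0.01], [-0.86, 0.24, 0.06, -0.38, 0, -0.01], [-0.86, 0.24, 0.07, -0.38, 0, -0.01], [-0.87, 0.24, 0.08, -0.37, 0.01, -0.01], [-0.86, 0.23, 0.08, -0.38, 0, -0.01], [-0.87, 0.23, 0.1, -0.38, 0, -0.01]]
end [0.4    0.0299 0.38  ] wheel [-0.213  0.194 11.837]
```

>>> move_arm([
  [[-0.86, 0.25, 0, -0.38, 0, 0], [-0.86, 0.25, 0.01, -0.38, 0, 0], [-0.87, 0.25, 0.02, -0.38, 0, 0], [-0.86, 0.25, 0.03, -0.38, 0, 0], [-0.86, 0.25, 0.04, -0.38, 0, 0], [-0.87, 0.25, 0.05, -0.38, 0, 0], [-0.86, 0.24, 0.06, -0.38, 0, 0], [-0.86, 0.24, 0.07, -0.38, 0, 0], [-0.87, 0.24, 0.08, -0.38, 0, 0], [-0.86, 0.23, 0.08, -0.38, 0, 0], [-0.87, 0.23, 0.1, -0.38, 0, 0]],
])

```text
time_s: 3.13
eef_pos: [0.3974, 0.03, 0.3805]
orientation: [2.075, 1.854, 0.415]
wrist_force: [1.3, -0.0, 0.2]
grip_width: 0.0004
```

Run:
```python
from plan import *
st()
from scipy.optimize import least_squares
D=[(.6743,.2043,.2646,1.605,1.2737),(.4743,.3802,-.182,1.753,1.57)]
o=observe(); q=o['joint_positions'];p=o['eef_pos']; D.append((np.hypot(*p[:2]),p[2],q[1],q[2],q[4]))
def f(v):
    h,L2,L3,d,off=v; e=[]
    for r,z,a,b,c in D:
        e+= [L2*np.sin(a)+L3*np.sin(a+b)+off*np.cos(a+b)+d*np.sin(a+b+c)-r, h+L2*np.cos(a)+L3*np.cos(a+b)-off*np.sin(a+b)+d*np.cos(a+b+c)-z]
    return e
s=least_squares(f,[.3,.4,.4,.2,0]);print(s.x,np.round(s.fun,4))
```

```text
3.1333 q [ 0.096 -0.675  2.125 -0.093  1.26  -1.354] p [0.3974 0.03   0.3805] wc [-0.216  0.195 11.855] F [ 1.3 -0.   0.2] z [ 0.42 -0.05 -0.9 ] x [ 0.11  0.99 -0.  ] 0.000378329237526165
[ 0.23484659  0.49790564  0.56420008  0.36291241 -0.01870143] [-0. -0. -0.  0. -0.  0.]
```

```bash
cat >> plan.py <<'E'
TILT=45
def E(ang,r=.062,back=0,tilt=None):
    Rr=Rt(tilt or TILT); return W(-.062,r,ang)+(.017-back)*Rr.as_matrix()[:,2], Rr
E
python3 - <<'E'
from plan import *
rows([E(85,back=.10)],step=.022,ang=4)
E
```

```text
8
[[-0.09, 0.13, 0.65, -0.41, 0.01, -0.01], [-0.08, 0.11, 0.65, -0.41, 0.01, -0.01], [-0.09, 0.08, 0.65, -0.41, 0, -0.01], [-0.09, 0.05, 0.66, -0.41, 0.01, -0.01], [-0.09, 0.02, 0.66, -0.41, 0.01, -0.01], [-0.09, -0.01, 0.66, -0.42, 0.01, -0.01], [-0.09, -0.04, 0.65, -0.41, 0.01, -0.01], [-0.09, -0.06, 0.66, -0.41, 0, -0.02]]
end [ 0.4897 -0.0013  0.2541] wheel [-0.121  0.089 43.992]
```

>>> move_arm([
  [[-0.09, 0.13, 0.65, -0.41, 0, 0], [-0.09, 0.11, 0.65, -0.41, 0, 0], [-0.09, 0.08, 0.65, -0.41, 0, 0], [-0.09, 0.05, 0.65, -0.41, 0, 0], [-0.09, 0.02, 0.65, -0.41, 0, 0], [-0.09, -0.01, 0.65, -0.41, 0, 0], [-0.09, -0.04, 0.65, -0.41, 0, 0], [-0.09, -0.06, 0.65, -0.41, 0, 0], [0, 0, 0, 0, 0, 0], [0, 0, 0, 0, 0, 0]],
])

```text
time_s: 3.97
eef_pos: [0.4872, -0.0015, 0.2521]
orientation: [1.849, 1.649, 0.675]
wrist_force: [0.6, 0.3, 0.8]
grip_width: 0.0004
```

Run:
```python
from plan import *
st(); snap('wrist','w1.png'); overlay('top','to2.png',154,TC,4.5)
```

```text
3.9667 q [ 0.016 -0.685  2.485 -0.168  0.575 -1.337] p [ 0.4872 -0.0015  0.2521] wc [-0.123  0.088 45.053] F [0.6 0.3 0.8] z [ 0.7  -0.08 -0.71] x [ 0.11  0.99 -0.  ] 0.0004120164705065397
```

View pics/w1.png

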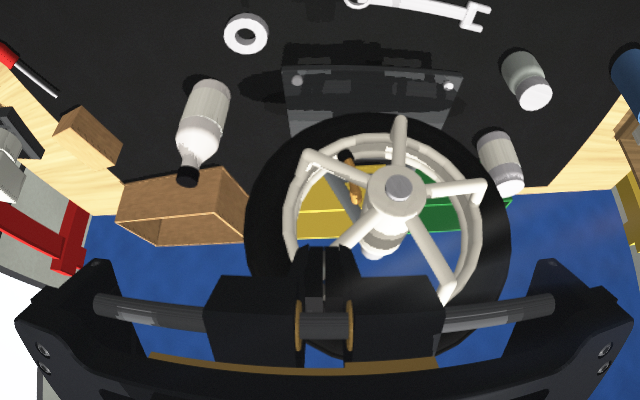

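View pics/to2.png

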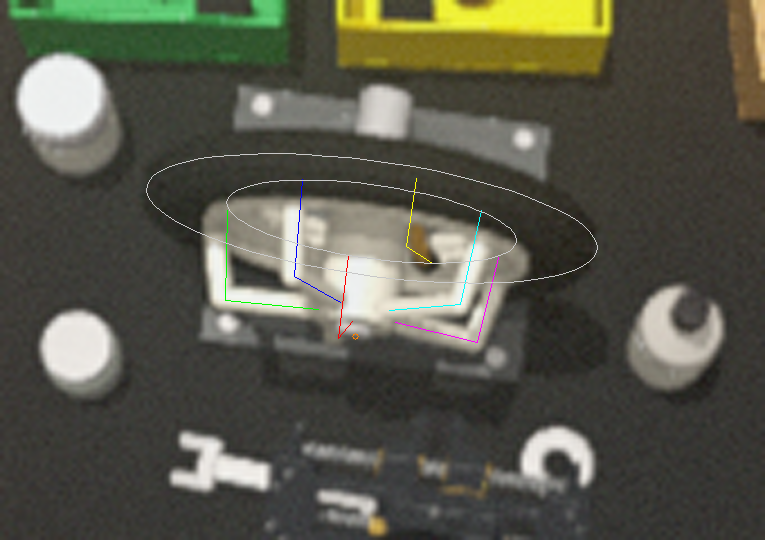

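Run:
```python
import cv2
a=cv2.imread('pics/w1.png')[90:310,240:520]; cv2.imwrite('pics/w1c.png',cv2.resize(a,None,fx=2.7,fy=2.7,interpolation=cv2.INTER_CUBIC))
```

```text
(no output)
```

View pics/w1c.png

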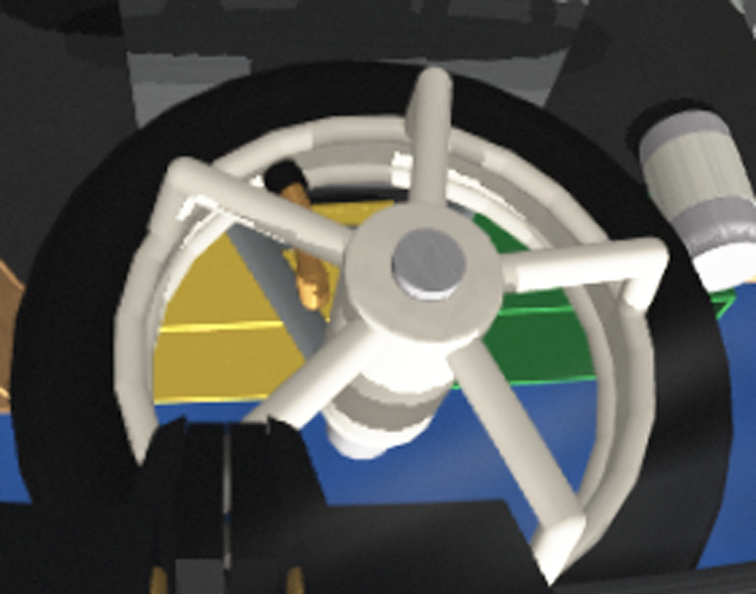

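```bash
cat >> plan.py <<'E'
def fproj(c,p):
    M=np.linalg.inv(c['cam_to_world']); q=M[:3,:3]@np.array(p)+M[:3,3]; v=np.array([q[0],-q[1],-q[2]])
    h=np.hypot(v[0],v[1]); a=np.arctan2(h,v[2]); K=c['K']
    return np.array([K[0,2]+K[0,0]*a*v[0]/h,K[1,2]+K[1,1]*a*v[1]/h])
def fitw(c,obs,free_c=True,th0=0):
    # obs: list of (x,r,offset deg,(u,v))
    from scipy.optimize import least_squares
    def f(v):
        yaw=YAW+v[4]; ax=np.array([np.cos(yaw),np.sin(yaw),0]); ay=np.array([-np.sin(yaw),np.cos(yaw),0]); e=[]
        for x,r,o,uv in obs:
            a=np.radians(v[3]*100+o); e+=list(fproj(c,C+v[:3]+x*ax+r*(np.cos(a)*AZ-np.sin(a)*ay))-uv)
        return np.r_[e,np.r_[v[:2]/.004,v[2]/.002,v[4]/.03]*1.0] if free_c else np.r_[e,v[[0,1,2,4]]*1e5]
    s=least_squares(f,[0,0,0,th0/100,0]); print('dC',np.round(s.x[:3],4),'theta',s.x[3]*100,'dyaw',np.degrees(s.x[4]),'res',np.round(s.fun,1)); return s.x
E
python3 - <<'E'
from plan import *
c=read_camera('wrist'); k=lambda u,v:(u/2.7+240,v/2.7+90)
o=[(-.062,.092,36,k(434,86)),(-.062,.092,108,k(652,258)),(-.062,.092,180,k(566,528)),(-.062,.092,324,k(186,174)),(-.078,0,0,k(424,270))]
fitw(c,o,True,154); fitw(c,o,False,154)
E
```

```text
dC [0.0023 0.003  0.0073] theta 155.04155042673702 dyaw 0.03935048979730418 res [ 0.4 -0.2 -0.4  0.6 -1.6 -1.1 -0.6  1.6  1.9 -2.2  0.6  0.8  3.7  0. ]
dC [0. 0. 0.] theta 156.64117986375896 dyaw -4.627712121962655e-06 res [ -0.8  -6.1  -3.2  -4.6  -7.6  -8.4  -2.4  -7.5  -2.1 -10.6   0.2   0.1
   0.4  -0. ]
```

Run:
```python
from plan import *
rows([E(84,back=.04)],step=.015,ang=4); rows([E(84,back=.0)],step=.015,ang=4,start=E(84,back=.04))
```

```text
5
[[0, -0.01, 0.41, 0, 0.02, -0.02], [0, 0, 0.41, 0, 0.01, -0.01], [0.01, -0.01, 0.41, -0.01, 0.02, -0.02], [0, -0.01, 0.41, 0, 0.01, -0.02], [0, -0.01, 0.41, 0, 0.02, -0.02]]
end [ 0.5319 -0.0053  0.2127] wheel [-7.8000e-02  6.6000e-02  6.9803e+01]
3
[[0, 0, 0.44, 0, 0, 0], [0, 0, 0.45, 0, 0, 0], [0, 0, 0.44, 0, 0, 0]]
end [ 0.56   -0.0083  0.1845] wheel [-5.0000e-02  6.2000e-02  9.5069e+01]
```

>>> move_arm([
  [[0, -0.01, 0.41, 0, 0.02, -0.02], [0, -0.01, 0.41, 0, 0.02, -0.02], [0, -0.01, 0.41, 0, 0.02, -0.02], [0, -0.01, 0.41, 0, 0.02, -0.02], [0, -0.01, 0.41, 0, 0.02, -0.02], [0, 0, 0, 0, 0, 0], [0, 0, 0.44, 0, 0, 0], [0, 0, 0.45, 0, 0, 0], [0, 0, 0.44, 0, 0, 0], [0, 0, 0, 0, 0, 0]],
])

```text
time_s: 4.95
eef_pos: [0.5593, -0.0085, 0.1813]
orientation: [1.836, 1.663, 0.684]
wrist_force: [0.4, -0.4, -0.4]
grip_width: 0.0005
```

Run:
```python
from plan import *
st(); snap('wrist','w2.png'); overlay('top','to3.png',155,TC,4.5)
```

```text
4.95 q [-0.025 -0.393  2.475 -0.185  0.286 -1.341] p [ 0.5593 -0.0085  0.1813] wc [-5.1000e-02  6.3000e-02  9.8033e+01] F [ 0.4 -0.4 -0.4] z [ 0.7  -0.07 -0.71] x [ 0.1  1.  -0. ] 0.0005300141864958769
```

View pics/w2.png

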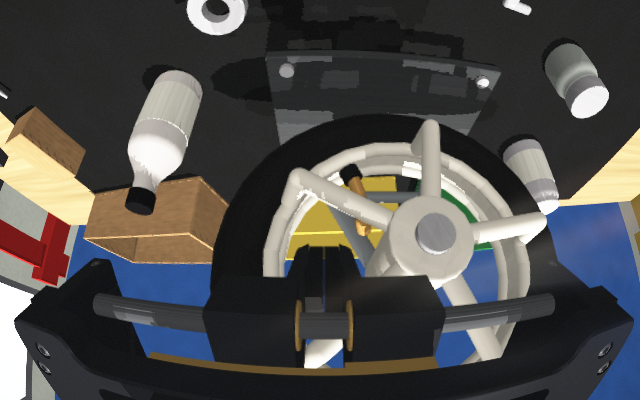

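View pics/to3.png

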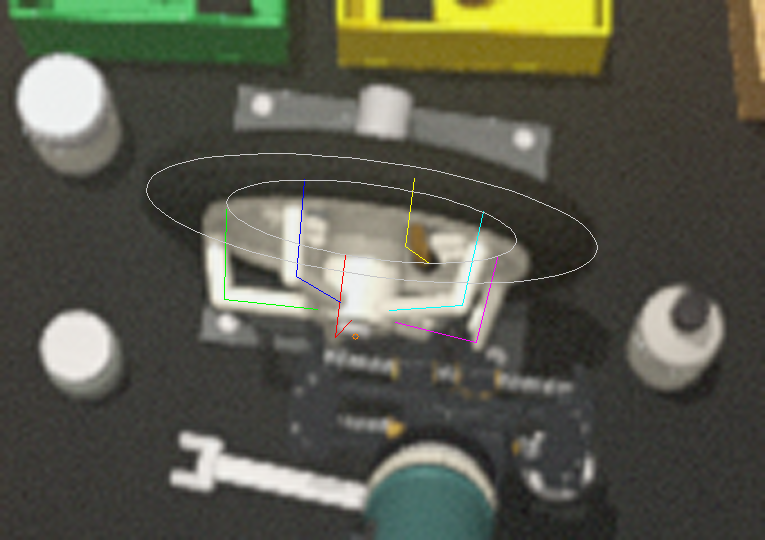

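Run:
```python
from plan import *
rows([E(a) for a in range(77,20,-7)],step=.015,ang=4,start=E(84))
```

```text
9
[[0.04, 0.18, -0.18, 0, 0, 0], [0.07, 0.17, -0.17, 0, 0, 0], [0.1, 0.16, -0.16, 0, 0, 0], [0.13, 0.15, -0.15, 0, 0, 0], [0.16, 0.15, -0.15, 0, 0, 0], [0.17, 0.12, -0.12, 0, 0, 0], [0.2, 0.11, -0.11, 0, 0, 0], [0.22, 0.1, -0.1, 0, 0, 0], [0.22, 0.07, -0.07, 0, 0, 0]]
end [0.564  0.0308 0.2358] wheel [-0.05   0.051 26.024]
```

>>> move_arm([
  [[0.04, 0.18, -0.18, 0, 0, 0], [0.07, 0.17, -0.17, 0, 0, 0], [0.1, 0.16, -0.16, 0, 0, 0], [0.13, 0.15, -0.15, 0, 0, 0], [0.16, 0.15, -0.15, 0, 0, 0]],
])

```text
time_s: 5.47
eef_pos: [0.5593, 0.0064, 0.216]
orientation: [1.837, 1.662, 0.683]
wrist_force: [-2.0, -0.8, -1.5]
grip_width: 0.0005
```

Run:
```python
from plan import *
st()
```

```text
5.4667 q [ 0.026 -0.438  2.432 -0.239  0.381 -1.259] p [0.5593 0.0064 0.216 ] wc [-5.2000e-02  5.4000e-02  6.1113e+01] F [-2.  -0.8 -1.5] z [ 0.7  -0.07 -0.71] x [ 0.1  1.  -0. ] 0.0005206880342707815
```

>>> move_arm([
  [[0.17, 0.12, -0.12, 0, 0, 0], [0.2, 0.11, -0.11, 0, 0, 0], [0.22, 0.1, -0.1, 0, 0, 0], [0.22, 0.07, -0.07, 0, 0, 0]],
])

```text
time_s: 5.8
eef_pos: [0.5634, 0.0313, 0.2352]
orientation: [1.833, 1.66, 0.688]
wrist_force: [-0.1, -1.1, 0.6]
grip_width: 0.0002
```

Run:
```python
from plan import *
st(); snap('wrist','w3.png'); rows([E(a) for a in range(14,-40,-7)],step=.015,ang=4,start=E(21))
```

```text
5.8 q [ 0.106 -0.442  2.4   -0.349  0.432 -1.106] p [0.5634 0.0313 0.2352] wc [-0.051  0.05  25.858] F [-0.1 -1.1  0.6] z [ 0.7  -0.07 -0.71] x [0.1 1.  0. ] 0.0002117454413572638
8
[[0.24, 0.05, -0.05, 0, 0, 0], [0.25, 0.04, -0.04, 0, 0, 0], [0.25, 0.01, -0.01, 0, 0, 0], [0.25, -0.01, 0.01, 0, 0, 0], [0.25, -0.04, 0.04, 0, 0, 0], [0.24, -0.05, 0.05, 0, 0, 0], [0.23, -0.07, 0.07, 0, 0, 0], [0.22, -0.1, 0.1, 0, 0, 0]]
end [0.5699 0.0885 0.2286] wheel [ -0.05    0.053 -42.714]
```

View pics/w3.png

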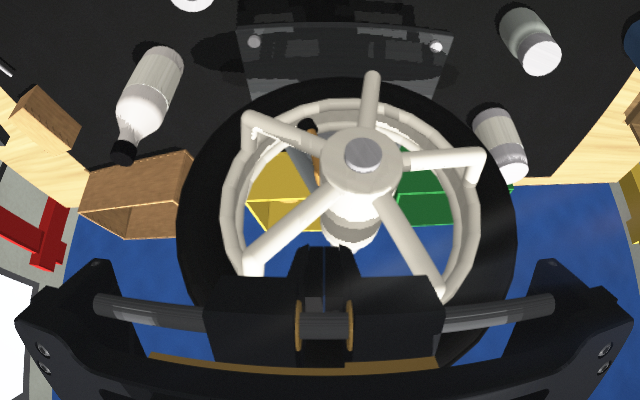

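Run:
```python
from plan import *
import cv2
a=cv2.imread('pics/w3.png')[60:310,170:530]; cv2.imwrite('pics/w3c.png',cv2.resize(a,None,fx=2.2,fy=2.2,interpolation=cv2.INTER_CUBIC))
overlay('top','to4.png',155,TC,4.5)
```

```text
(no output)
```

View pics/w3c.png

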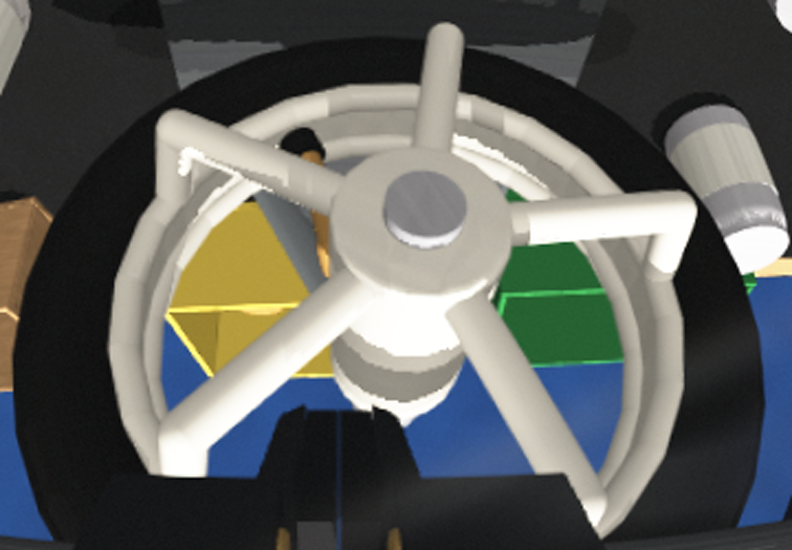

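View pics/to4.png

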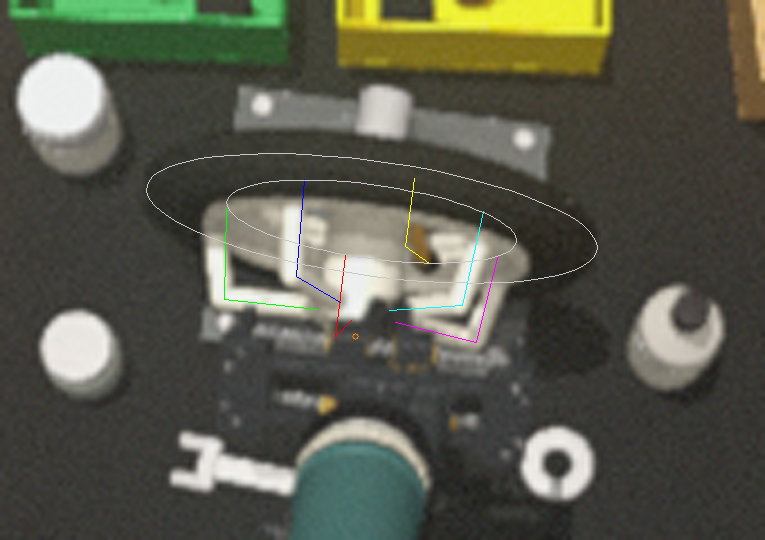

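Run:
```python
from plan import *
p,r=cur(); c=read_camera('wrist'); print('tcp wrist',fproj(c,p)); print('W spoke pts',[np.round(fproj(c,W(-.062,.092,155+36+72*i))) for i in range(5)],fproj(c,W(-.078,0,0)))
t=read_camera('top'); print('top crop',(proj(t,p)-[235,135])*4.5)
```

```text
tcp wrist [323.48781358 234.53931256]
W spoke pts [array([369.,  77.]), array([474., 155.]), array([426., 287.]), array([246., 254.]), array([246., 117.])] [357.38079637 150.89037807]
top crop [390.60704571 282.2437664 ]
```

Run:
```python
from plan import *
t=read_camera('top')
im=np.median([read_camera('top')['pixels'] for _ in range(5)],0).astype(np.uint8)[:,:,::-1]
u0,v0,u1,v1=285,175,350,225
im=cv2.resize(im[v0:v1,u0:u1],None,fx=12,fy=12,interpolation=cv2.INTER_CUBIC)
im=np.clip(im.astype(float)*1.5,0,255).astype(np.uint8)
p,r=cur(); P=lambda p:tuple(int(v) for v in (proj(t,p)-[u0,v0]+.5)*12)
m=r.as_matrix()
for sx in(-1,1):
    for sy in (-1,1):
        q=p+m[:,0]*sx*.0175+m[:,1]*sy*.009
        cv2.line(im,P(q),P(q-.05*m[:,2]),(0,0,255),1)
for i in range(5):
    a=155+36+72*i; cv2.line(im,P(W(-.062,.028,a)),P(W(-.062,.092,a)),(0,255,0),1)
cv2.imwrite('pics/tz.png',im)
```

```text
(no output)
```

View pics/tz.png

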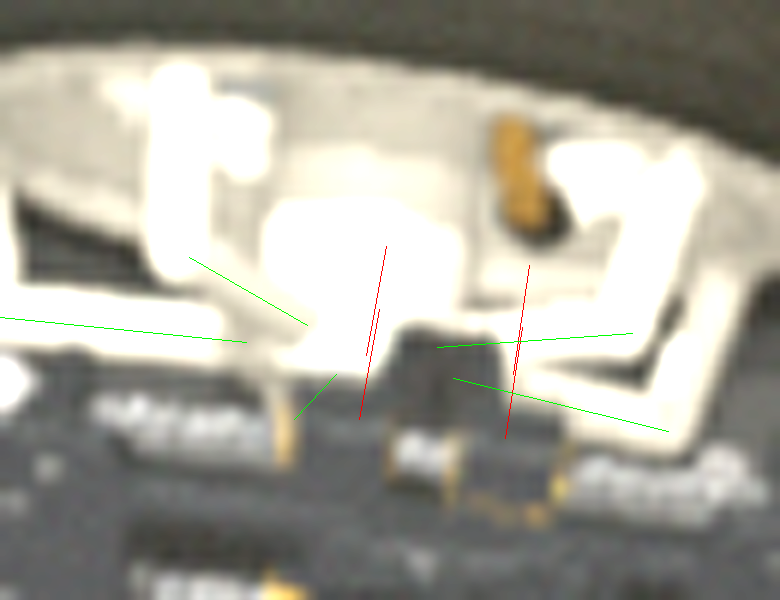

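Run:
```python
from plan import *
p,r=cur(); c=read_camera('wrist'); m=r.as_matrix()
for sy in(-.009,0,.009):
  for d in (0,.01,.02,.03): print(sy,d,[np.round(fproj(c,p+m[:,0]*sx+m[:,1]*sy-d*m[:,2])) for sx in(-.0175,.0175)])
im=cv2.imread('pics/w3.png')[225:345,260:390]; cv2.imwrite('pics/w3f.png',np.clip(cv2.resize(im,None,fx=6,fy=5,interpolation=cv2.INTER_CUBIC).astype(float)*2.5,0,255).astype(np.uint8))
```

```text
-0.009 0 [array([296., 221.]), array([351., 221.])]
-0.009 0.01 [array([294., 228.]), array([353., 228.])]
-0.009 0.02 [array([293., 235.]), array([354., 235.])]
-0.009 0.03 [array([291., 242.]), array([356., 242.])]
0 0 [array([296., 234.]), array([351., 234.])]
0 0.01 [array([295., 241.]), array([352., 241.])]
0 0.02 [array([293., 249.]), array([354., 249.])]
0 0.03 [array([292., 257.]), array([355., 257.])]
0.009 0 [array([297., 247.]), array([350., 247.])]
0.009 0.01 [array([295., 254.]), array([352., 254.])]
0.009 0.02 [array([294., 262.]), array([353., 262.])]
0.009 0.03 [array([292., 271.]), array([355., 271.])]
```

View pics/w3f.png

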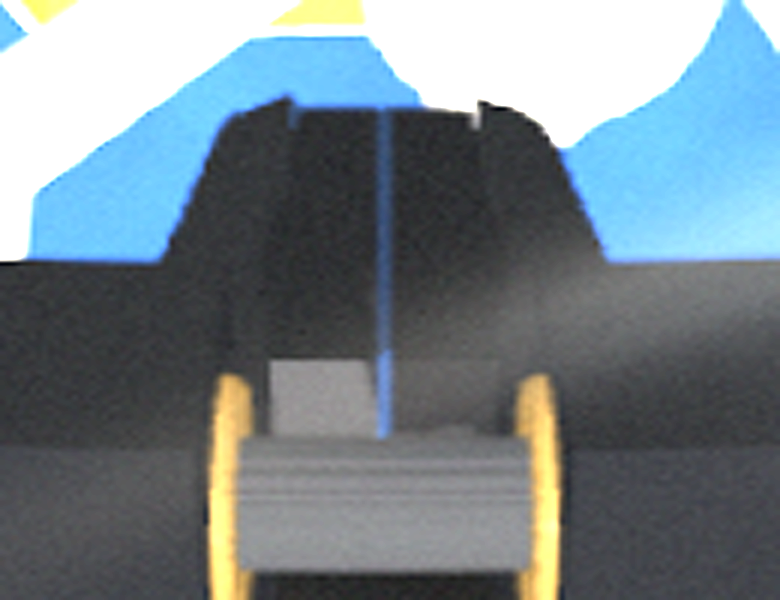

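Run:
```python
from plan import *
p,r=cur(); c=read_camera('wrist'); t=read_camera('top'); m=r.as_matrix()
from scipy.optimize import least_squares
for wr in (246,):
  s=least_squares(lambda v: np.r_[fproj(c,p+m@v)-[324.5,wr],proj(t,p+m@v)-[321.6,202.0]],[0,0,0],x_scale=.01); print(s.x,s.fun)
M=np.linalg.inv(c['cam_to_world']); 
print('cam in tool',m.T@(np.array(c['cam_to_world'])[:3,3]-p), 'cam axis',m.T@(-np.array(c['cam_to_world'])[:3,2]))
print('spoke/hub in tool', m.T@(W(-.062,.062,47)-p), m.T@(W(-.078,0,0)-p))
```

```text
[ 0.00059871 -0.00103198 -0.01828455] [-3.20635526e-03 -8.44441736e-05 -1.57662204e-02 -2.19121586e-03]
cam in tool [ 1.59417635e-04 -8.26818856e-02 -1.79856805e-01] cam axis [-4.90754561e-04  3.17937291e-01  9.48111617e-01]
spoke/hub in tool [-0.02220227 -0.00732243 -0.0075357 ] [ 0.02317407 -0.04838579  0.01130012]
```

```bash
cat >> plan.py <<'E'
TILT=55
def E(ang,r=.062,back=0,tilt=None,e=.012):
    Rr=Rt(tilt or TILT); return W(-.062,r,ang)+(e+.0185-back)*Rr.as_matrix()[:,2], Rr
E
python3 - <<'E'
from plan import *
p,r=cur(); z=r.as_matrix()[:,2]
rows([(p-.04*z,None),E(11,back=.05)],step=.015,ang=2.5)
rows([E(11)],step=.015,start=E(11,back=.05))
E
```

```text
8
[[0, 0, -0.44, 0, 0, 0], [0, 0, -0.45, 0, 0, 0], [0, 0, -0.44, 0, 0, 0], [0.08, 0.01, 0, -0.34, 0, 0], [0.07, 0.02, 0, -0.34, -0.01, 0.01], [0.08, 0.01, 0, -0.35, 0, 0], [0.07, 0.02, 0, -0.34, 0, 0], [0.08, 0.01, 0.01, -0.34, -0.01, 0]]
end [0.5373 0.0442 0.2619] wheel [-0.078  0.073  9.234]
4
[[0, 0, 0.42, 0, 0, 0], [0, 0, 0.41, 0, 0, 0], [0, 0, 0.42, 0, 0, 0], [0, 0, 0.42, 0, 0, 0]]
end [0.5781 0.04   0.2333] wheel [-0.037  0.045 15.278]
```

>>> move_arm([
  [[0, 0, -0.44, 0, 0, 0], [0, 0, -0.45, 0, 0, 0], [0, 0, -0.44, 0, 0, 0], [0.08, 0.01, 0, -0.34, 0, 0], [0.07, 0.02, 0, -0.34, 0, 0], [0.08, 0.01, 0, -0.35, 0, 0], [0.07, 0.02, 0, -0.34, 0, 0], [0.08, 0.01, 0.01, -0.34, 0, 0], [0, 0, 0, 0, 0, 0], [0, 0, 0, 0, 0, 0]],
])

```text
time_s: 7.28
eef_pos: [0.5367, 0.0446, 0.2612]
orientation: [1.709, 1.55, 0.805]
wrist_force: [-0.8, -0.4, -0.2]
grip_width: 0.0006
```

Run:
```python
from plan import *
st(); rows([E(11)],step=.013)
```

```text
7.2833 q [ 0.209 -0.595  2.524 -0.752  0.371 -0.675] p [0.5367 0.0446 0.2612] wc [-0.079  0.072  9.091] F [-0.8 -0.4 -0.2] z [ 0.81 -0.08 -0.57] x [ 0.1  1.  -0. ] 0.0006285471710621408
4
[[0, 0.01, 0.42, 0, -0.01, 0.01], [-0.01, 0.01, 0.41, -0.01, 0, 0], [0, 0.01, 0.42, 0, -0.01, 0.01], [-0.01, 0.01, 0.41, 0, 0, 0]]
end [0.5779 0.0399 0.2336] wheel [-0.037  0.045 15.312]
```

```bash
cat >> plan.py <<'E'
def E(ang,r=.062,back=0,tilt=None,e=.012,yaw=0):
    Rr=Rt(tilt or TILT,yaw); return W(-.062,r,ang)+(e+.0185-back)*Rr.as_matrix()[:,2], Rr
E
python3 - <<'E'
from plan import *
rows([E(11,yaw=5)],step=.013,ang=1.5)
rows([E(a,yaw=5) for a in range(4,-46,-7)],step=.013,ang=1.5,start=E(11,yaw=5))
E
```

```text
4
[[0.01, 0.01, 0.42, 0, 0.17, -0.11], [0.01, 0.01, 0.41, -0.01, 0.16, -0.12], [0, 0.01, 0.42, 0, 0.17, -0.11], [-0.01, 0, 0.41, 0, 0.16, -0.11]]
end [0.578  0.0421 0.2333] wheel [-0.037  0.044 12.579]
8
[[0.25, 0.04, 0, 0, 0, 0], [0.25, 0.01, 0.02, 0, 0, 0], [0.25, -0.01, 0.03, 0, 0, 0], [0.24, -0.03, 0.05, 0, 0, 0], [0.24, -0.06, 0.07, 0, 0, 0], [0.22, -0.09, 0.08, 0, 0, 0], [0.21, -0.1, 0.1, 0, 0, 0], [0.19, -0.13, 0.11, 0, 0, 0]]
end [0.5838 0.0976 0.2164] wheel [-3.7000e-02  5.3000e-02 -6.0222e+01]
```

>>> move_arm([
  [[0.01, 0.01, 0.42, 0, 0.17, -0.11], [0.01, 0.01, 0.41, 0, 0.16, -0.11], [0, 0.01, 0.42, 0, 0.17, -0.11], [0, 0, 0.41, 0, 0.16, -0.11], [0.25, 0.04, 0, 0, 0, 0], [0.25, 0.01, 0.02, 0, 0, 0], [0.25, -0.01, 0.03, 0, 0, 0]],
])

```text
time_s: 7.87
eef_pos: [0.582, 0.0639, 0.2354]
orientation: [1.656, 1.625, 0.849]
wrist_force: [-0.1, 0.2, -0.2]
grip_width: 0.0007
```

Run:
```python
from plan import *
st(); snap('wrist','w4.png')
```

```text
7.8667 q [ 0.158 -0.437  2.495 -0.836  0.193 -0.641] p [0.582  0.0639 0.2354] wc [ -0.035   0.047 -15.276] F [-0.1  0.2 -0.2] z [ 0.82 -0.01 -0.57] x [0.02 1.   0.  ] 0.0007271256906227882
```

View pics/w4.png

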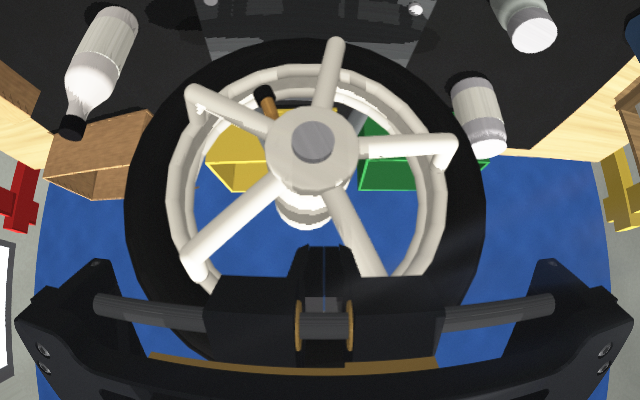

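```bash
cat >> plan.py <<'E'
def th(obs_el,hub,th0):
    c=read_camera('wrist'); o=[(-.062,.092,off,uv) for off,uv in obs_el.items()]+[(-.078,0,0,hub)]
    return fitw(c,o,True,th0)
E
python3 - <<'E'
from plan import *
th({36:(335,45),108:(453,145),324:(192,93),252:(188,266)},(313,145),150)
rows([E(-17,yaw=6,tilt=53),E(-24,yaw=7,tilt=51),E(-31,yaw=8,tilt=49),E(-38,yaw=9,tilt=48),E(-45,yaw=10,tilt=47)],step=.015,ang=3,start=E(-10,yaw=5))
E
```

```text
dC [-0.0049  0.0047  0.0059] theta 154.08194050247732 dyaw -0.29435829447687245 res [ 1.3 -0.1 -0.6  0.8 -2.2  2.4  0.4 -1.8  0.7 -1.6 -1.2  1.2  2.9 -0.2]
5
[[0.26, -0.07, 0.05, 0.33, 0.13, -0.1], [0.25, -0.09, 0.07, 0.34, 0.14, -0.1], [0.23, -0.11, 0.1, 0.33, 0.12, -0.11], [0.22, -0.11, 0.11, 0.17, 0.13, -0.11], [0.2, -0.12, 0.14, 0.16, 0.12, -0.11]]
end [0.5811 0.0995 0.213 ] wheel [-4.0000e-02  5.3000e-02 -6.4281e+01]
```

```bash
cat >> plan.py <<'E'
def topzoom(f,thv,box=(285,175,350,225),k=12):
    t=read_camera('top')
    im=np.median([read_camera('top')['pixels'] for _ in range(3)],0).astype(np.uint8)[:,:,::-1]
    u0,v0,u1,v1=box
    im=cv2.resize(im[v0:v1,u0:u1],None,fx=k,fy=k,interpolation=cv2.INTER_CUBIC)
    p,r=cur(); P=lambda p:tuple(int(v) for v in (proj(t,p)-[u0,v0]+.5)*k); m=r.as_matrix()
    for sx in(-1,1):
        for sy in (-1,1):
            q=p+m[:,0]*sx*.015+m[:,1]*sy*.009-.0185*m[:,2]
            cv2.line(im,P(q),P(q-.03*m[:,2]),(0,0,255),1)
    for i in range(5):
        a=thv+36+72*i; cv2.line(im,P(W(-.062,.028,a)),P(W(-.062,.092,a)),(0,255,0),1)
    cv2.imwrite('pics/'+f,im)
E
python3 - <<'E'
from plan import *
topzoom('tz2.png',155)
a=cv2.imread('pics/w4.png')[90:310,230:430]; cv2.imwrite('pics/w4c.png',cv2.resize(a,None,fx=2.7,fy=2.7,interpolation=cv2.INTER_CUBIC))
E
```

```text
(no output)
```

View pics/tz2.png

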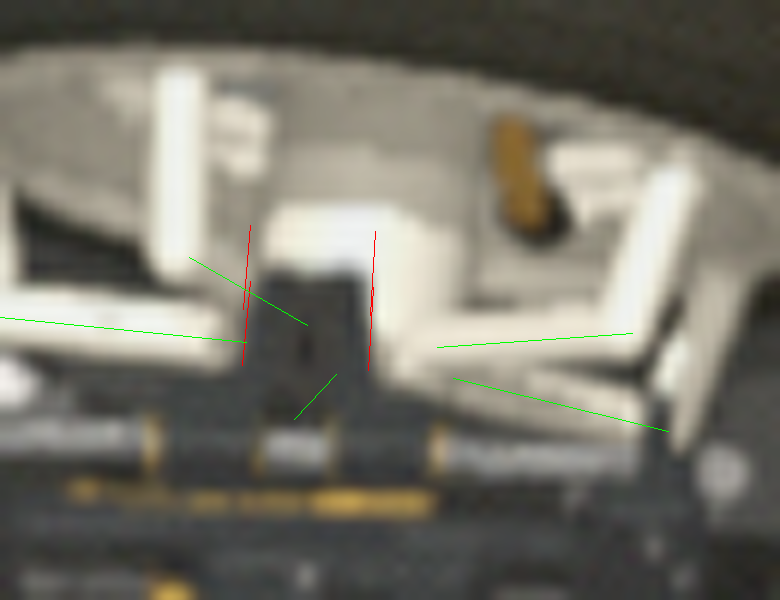

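View pics/w4c.png

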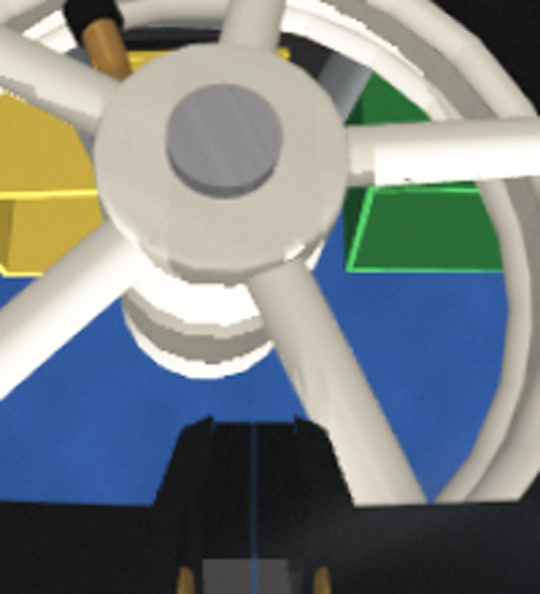

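Run:
```python
from plan import *
k=dict(e=.019,r=.064)
rows([E(-15,yaw=6,tilt=53,**k),E(-20,yaw=7,tilt=51,**k),E(-26,yaw=8,tilt=49,**k),E(-32,yaw=9,tilt=48,**k),E(-38,yaw=10,tilt=47,**k),E(-44,yaw=11,tilt=46,**k)],step=.015,ang=3,start=E(-10,yaw=5))
```

```text
6
[[0.21, -0.01, 0.23, 0.33, 0.13, -0.1], [0.19, -0.08, 0.05, 0.34, 0.14, -0.1], [0.22, -0.1, 0.07, 0.33, 0.12, -0.11], [0.21, -0.08, 0.09, 0.17, 0.13, -0.11], [0.2, -0.1, 0.11, 0.16, 0.12, -0.11], [0.18, -0.11, 0.12, 0.17, 0.12, -0.12]]
end [0.5856 0.1009 0.21  ] wheel [-3.6000e-02  5.3000e-02 -6.8021e+01]
```

>>> move_arm([
  [[0.1, 0, 0.23, 0.33, 0.13, -0.1], [0.3, -0.08, 0.05, 0.34, 0.14, -0.1], [0.22, -0.1, 0.07, 0.33, 0.12, -0.11]],
])

```text
time_s: 8.42
eef_pos: [0.5842, 0.0817, 0.2245]
orientation: [1.687, 1.74, 0.8]
wrist_force: [-1.0, -7.2, 1.5]
grip_width: 0.0002
```

Run:
```python
from plan import *
st(); snap('wrist','w5.png'); topzoom('tz3.png',155)
```

```text
8.4167 q [ 0.156 -0.393  2.432 -0.371  0.263 -1.129] p [0.5842 0.0817 0.2245] wc [-3.5000e-02  4.6000e-02 -4.1226e+01] F [-1.  -7.2  1.5] z [ 0.76  0.02 -0.65] x [-0.03  1.    0.  ] 0.00015126364421850217
```

View pics/w5.png

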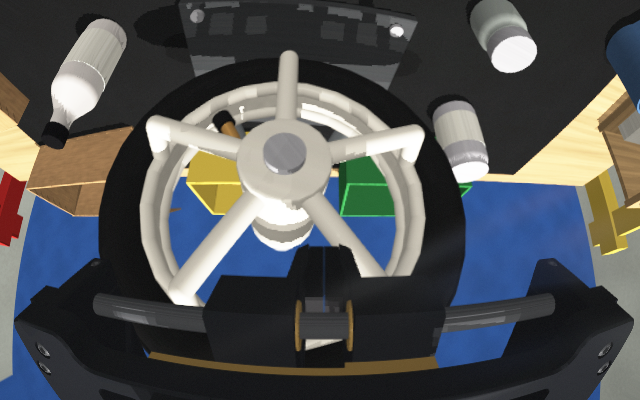

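View pics/tz3.png

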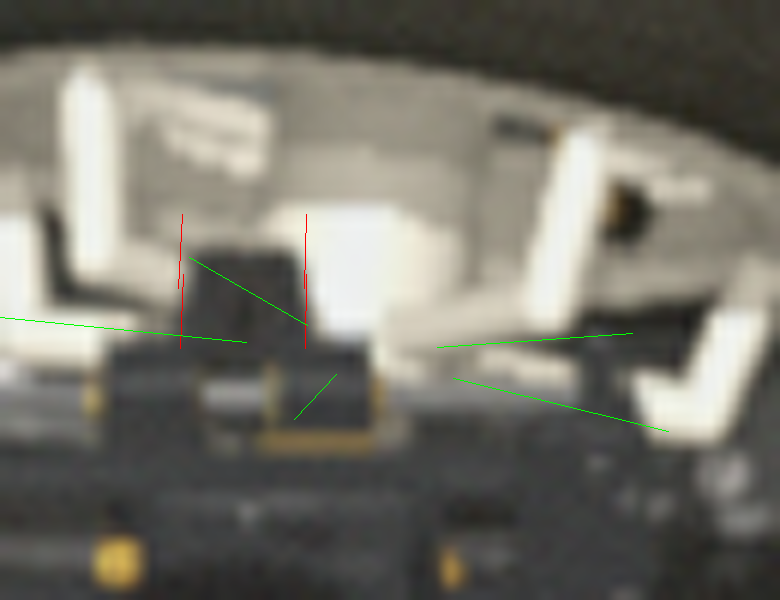

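>>> move_arm([
  [[0.21, -0.08, 0.09, 0.17, 0.13, -0.11], [0.2, -0.1, 0.11, 0.16, 0.12, -0.11], [0.18, -0.11, 0.12, 0.17, 0.12, -0.12]],
])

```text
time_s: 8.92
eef_pos: [0.5844, 0.0992, 0.2113]
orientation: [1.678, 1.827, 0.782]
wrist_force: [-2.5, -5.4, 1.9]
grip_width: 0.0004
```

Run:
```python
from plan import *
st(); k=dict(e=.019,r=.064)
rows([E(-50,yaw=12,tilt=46,**k),E(-56,yaw=13,tilt=45,**k),E(-62,yaw=14,tilt=45,**k),E(-68,yaw=14,tilt=45,**k)],step=.015,ang=3,start=E(-44,yaw=11,tilt=46,**k))
```

```text
8.9167 q [ 0.163 -0.356  2.407 -0.204  0.288 -1.321] p [0.5844 0.0992 0.2113] wc [-3.7000e-02  5.2000e-02 -6.5941e+01] F [-2.5 -5.4  1.9] z [ 0.72  0.06 -0.69] x [-0.08  1.   -0.  ] 0.0004431394371215668
4
[[0.17, -0.1, 0.13, 0, 0.12, -0.12], [0.14, -0.13, 0.15, 0.17, 0.12, -0.11], [0.13, -0.12, 0.15, 0, 0.12, -0.12], [0.09, -0.12, 0.16, 0, 0, 0]]
end [0.5866 0.1171 0.1875] wheel [-3.6000e-02  6.6000e-02 -9.2159e+01]
```

>>> move_arm([
  [[0.17, -0.1, 0.13, 0, 0.12, -0.12], [0.14, -0.13, 0.15, 0.17, 0.12, -0.11]],
])

```text
time_s: 9.08
eef_pos: [0.5849, 0.1088, 0.2005]
orientation: [1.661, 1.872, 0.783]
wrist_force: [-2.1, -3.0, 2.3]
grip_width: 0.0002
```

Run:
```python
from plan import *
st(); snap('wrist','w6.png')
```

```text
9.0833 q [ 0.162 -0.333  2.404 -0.112  0.279 -1.434] p [0.5849 0.1088 0.2005] wc [-3.7000e-02  5.8000e-02 -7.9601e+01] F [-2.1 -3.   2.3] z [ 0.71  0.08 -0.7 ] x [-0.12  0.99 -0.  ] 0.00019734560294920332
```

View pics/w6.png

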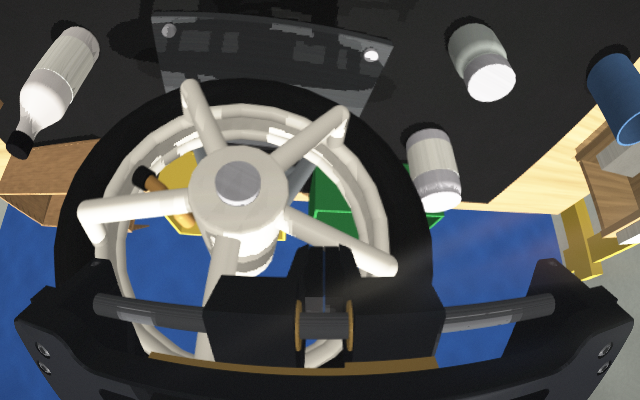

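>>> move_arm([
  [[0.13, -0.12, 0.15, 0, 0.12, -0.12], [0.09, -0.12, 0.16, 0, 0, 0], [0, 0, 0, 0, 0, 0]],
])

```text
time_s: 9.38
eef_pos: [0.5854, 0.1157, 0.1881]
orientation: [1.648, 1.889, 0.79]
wrist_force: [-0.4, -0.3, -0.5]
grip_width: 0.0005
```

Run:
```python
from plan import *
st(); snap('wrist','w7.png')
a=cv2.imread('pics/w7.png')[60:400,30:430]; cv2.imwrite('pics/w7c.png',cv2.resize(a,None,fx=1.75,fy=1.75,interpolation=cv2.INTER_CUBIC))
```

```text
9.3833 q [ 0.168 -0.31   2.414 -0.093  0.247 -1.458] p [0.5854 0.1157 0.1881] wc [-3.7000e-02  6.4000e-02 -9.1732e+01] F [-0.4 -0.3 -0.5] z [ 0.71  0.1  -0.7 ] x [-0.14  0.99 -0.  ] 0.000456658926023819
```

View pics/w7c.png

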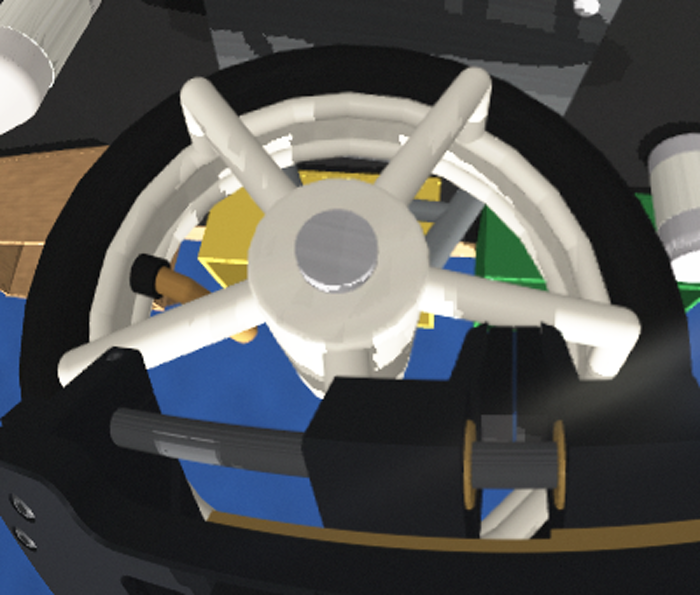

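Run:
```python
from plan import *
k=lambda u,v:(u/1.75+30,v/1.75+60)
v=th({108:k(478,86),36:k(195,96),180:k(626,328),324:k(72,362)},k(334,258),106)
p,r=cur(); z=r.as_matrix()[:,2]
TH=v[3]*100; a=TH+252-360; print('top spoke',a)
rows([(p-.075*z,None),E(a+36,r=.064,e=.019,back=.06,yaw=3,tilt=52)],step=.02,ang=3)
```

```text
dC [-0.0015  0.0035  0.0025] theta 98.32351152751941 dyaw 0.4369496408089123 res [-0.2 -0.8  2.1 -1.2 -2.4  3.4  1.3  4.7 -0.4 -5.9 -0.4  0.9  1.2  0.3]
top spoke -9.676488472480571
9
[[0, 0, -0.62, 0, 0, 0], [0, 0, -0.63, 0, 0, 0], [0, 0, -0.63, 0, 0, 0], [0, 0, -0.62, 0, 0, 0], [-0.54, 0.04, -0.14, -0.22, -0.27, 0.23], [-0.55, 0.07, -0.12, -0.22, -0.26, 0.24], [-0.54, 0.07, -0.11, -0.21, -0.27, 0.23], [-0.55, 0.09, -0.09, -0.22, -0.26, 0.24], [-0.54, 0.11, -0.07, -0.22, -0.27, 0.23]]
end [0.5338 0.027  0.2611] wheel [-0.08   0.077 22.342]
```

>>> move_arm([
  [[0, 0, -0.62, 0, 0, 0], [0, 0, -0.63, 0, 0, 0], [0, 0, -0.63, 0, 0, 0], [0, 0, -0.62, 0, 0, 0], [-0.54, 0.04, -0.14, -0.22, -0.27, 0.23], [-0.55, 0.07, -0.12, -0.22, -0.26, 0.24], [-0.54, 0.07, -0.11, -0.21, -0.27, 0.23], [-0.55, 0.09, -0.09, -0.22, -0.26, 0.24], [-0.54, 0.11, -0.07, -0.22, -0.27, 0.23], [0, 0, 0, 0, 0, 0], [0, 0, 0, 0, 0, 0]],
])

```text
time_s: 10.4
eef_pos: [0.5341, 0.027, 0.2618]
orientation: [1.712, 1.631, 0.797]
wrist_force: [-0.7, 0.7, 0.5]
grip_width: 0.0007
```

Run:
```python
from plan import *
st(); snap('wrist','w8.png')
a=cv2.imread('pics/w8.png')[40:380,130:530]; cv2.imwrite('pics/w8c.png',cv2.resize(a,None,fx=1.75,fy=1.75,interpolation=cv2.INTER_CUBIC))
rows([E(26,r=.064,e=.019,yaw=3,tilt=52)],step=.02,ang=3)
```

```text
10.4 q [ 0.068 -0.615  2.504 -0.264  0.359 -1.251] p [0.5341 0.027  0.2618] wc [-0.079  0.078 22.104] F [-0.7  0.7  0.5] z [ 0.79 -0.04 -0.61] x [0.05 1.   0.  ] 0.0007323627743926463
3
[[0, -0.01, 0.67, 0, 0, 0], [0, -0.01, 0.66, 0.01, -0.01, 0], [-0.01, -0.01, 0.67, 0, 0, 0]]
end [0.581  0.0248 0.2243] wheel [-3.3000e-02  4.3000e-02  3.7839e+01]
```

View pics/w8c.png

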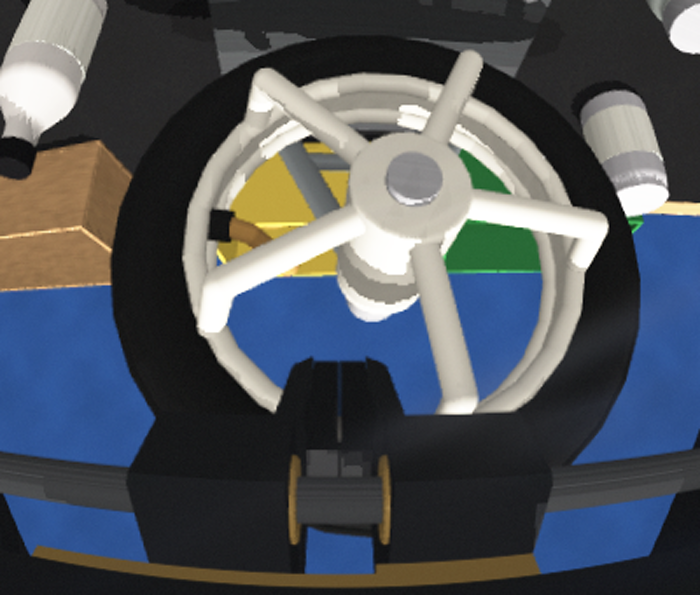

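Run:
```python
from plan import *
k=lambda u,v:(u/1.75+130,v/1.75+40)
v=th({108:k(470,62),36:k(263,82),180:k(598,222),324:k(210,305),252:k(458,400)},k(411,187),98)
kk=dict(e=.019,r=.064)
L=[26,19,12,5,-2,-9]; 
rows([E(a,yaw=3+i,tilt=52-.5*i,**kk) for i,a in enumerate(L)][1:],step=.02,ang=3,start=E(26,yaw=3,tilt=52,**kk))
```

```text
dC [-0.0023  0.0037  0.0049] theta 96.47781287547936 dyaw 2.1364757481066214 res [-1.8 -0.1 -1.7  3.7 -0.4  1.9  2.5 -5.   1.3  3.5 -0.6 -3.9 -0.6  0.9
  2.5  1.2]
5
[[0.26, 0.08, -0.05, 0.08, 0.13, -0.1], [0.26, 0.05, -0.03, 0.09, 0.13, -0.11], [0.28, 0.03, -0.01, 0.08, 0.13, -0.1], [0.27, 0.01, 0.02, 0.08, 0.13, -0.11], [0.28, -0.01, 0.04, 0.09, 0.13, -0.11]]
end [0.5838 0.0654 0.2287] wheel [ -0.034   0.041 -19.929]
```

>>> move_arm([
  [[0, -0.01, 0.67, 0, 0, 0], [0, -0.01, 0.66, 0, 0, 0], [0, -0.01, 0.67, 0, 0, 0], [0.26, 0.08, -0.05, 0.08, 0.13, -0.1], [0.26, 0.05, -0.03, 0.09, 0.13, -0.11], [0.28, 0.03, -0.01, 0.08, 0.13, -0.1], [0.27, 0.01, 0.02, 0.08, 0.13, -0.11], [0.28, -0.01, 0.04, 0.09, 0.13, -0.11]],
])

```text
time_s: 11.17
eef_pos: [0.5834, 0.0655, 0.2271]
orientation: [1.68, 1.75, 0.802]
wrist_force: [-0.4, -4.8, -1.5]
grip_width: 0.0007
```

Run:
```python
from plan import *
st(); kk=dict(e=.019,r=.064)
rows([E(-16,yaw=8,tilt=49.5,**kk),E(-23,yaw=9,tilt=49,**kk),E(-30,yaw=9.5,tilt=48,**kk),E(-37,yaw=10,tilt=47,**kk),E(-44,yaw=11,tilt=46,**kk),E(-50,yaw=12,tilt=46,**kk),E(-56,yaw=13,tilt=45,**kk),E(-62,yaw=14,tilt=45,**kk),E(-68,yaw=14,tilt=45,**kk)],step=.02,ang=3,start=E(-9,yaw=8,tilt=49.5,**kk))
```

```text
11.1667 q [ 0.097 -0.409  2.436 -0.171  0.258 -1.369] p [0.5834 0.0655 0.2271] wc [ -0.034   0.04  -20.879] F [-0.4 -4.8 -1.5] z [ 0.76  0.03 -0.65] x [-0.04  1.   -0.  ] 0.0006873227593092676
9
[[0.25, -0.02, 0.06, 0, 0, 0], [0.26, -0.05, 0.09, 0.08, 0.13, -0.11], [0.24, -0.09, 0.1, 0.17, 0.06, -0.05], [0.22, -0.11, 0.12, 0.17, 0.06, -0.06], [0.21, -0.12, 0.14, 0.16, 0.12, -0.11], [0.17, -0.09, 0.14, 0, 0.12, -0.12], [0.14, -0.14, 0.14, 0.17, 0.12, -0.12], [0.13, -0.11, 0.15, 0, 0.12, -0.12], [0.09, -0.13, 0.16, 0, 0, 0]]
end [0.5865 0.117  0.1875] wheel [-3.600e-02  6.600e-02 -9.217e+01]
```

>>> move_arm([
  [[0.25, -0.02, 0.06, 0, 0, 0], [0.26, -0.05, 0.09, 0.08, 0.13, -0.11], [0.24, -0.09, 0.1, 0.17, 0.06, -0.05], [0.22, -0.11, 0.12, 0.17, 0.06, -0.06], [0.21, -0.12, 0.14, 0.16, 0.12, -0.11], [0.17, -0.09, 0.14, 0, 0.12, -0.12]],
])

```text
time_s: 11.67
eef_pos: [0.5863, 0.1067, 0.2043]
orientation: [1.663, 1.859, 0.787]
wrist_force: [-4.5, -7.7, 2.7]
grip_width: 0.0004
```

>>> move_arm([
  [[0.14, -0.14, 0.14, 0.17, 0.12, -0.12], [0.13, -0.11, 0.15, 0, 0.12, -0.12], [0.09, -0.13, 0.16, 0, 0, 0], [0, 0, 0, 0, 0, 0]],
])

```text
time_s: 12.0
eef_pos: [0.586, 0.1176, 0.1855]
orientation: [1.646, 1.904, 0.787]
wrist_force: [-0.3, 0.7, 0.8]
grip_width: 0.0005
```

Run:
```python
from plan import *
st(); p,r=cur(); z=r.as_matrix()[:,2]
rows([(p-.075*z,None),E(26,r=.064,e=.019,back=.06,yaw=3,tilt=52)],step=.02,ang=3)
```

```text
12.0 q [ 0.165 -0.302  2.409 -0.054  0.252 -1.504] p [0.586  0.1176 0.1855] wc [-3.7000e-02  6.6000e-02 -9.3886e+01] F [-0.3  0.7  0.8] z [ 0.7   0.1  -0.71] x [-0.14  0.99  0.  ] 0.0005142161582422876
9
[[0, 0, -0.63, 0, 0, 0], [0, 0, -0.62, 0, 0, 0], [0, 0, -0.62, 0, 0, 0], [0, 0, -0.63, 0, 0, 0], [-0.55, 0.05, -0.16, -0.24, -0.28, 0.25], [-0.54, 0.07, -0.15, -0.23, -0.28, 0.24], [-0.55, 0.09, -0.13, -0.24, -0.27, 0.25], [-0.56, 0.1, -0.11, -0.24, -0.28, 0.24], [-0.55, 0.12, -0.09, -0.23, -0.28, 0.25]]
end [0.5337 0.0271 0.2614] wheel [-0.08   0.077 22.154]
```

>>> move_arm([
  [[0, 0, -0.62, 0, 0, 0], [0, 0, -0.63, 0, 0, 0], [0, 0, -0.63, 0, 0, 0], [0, 0, -0.62, 0, 0, 0], [-0.55, 0.05, -0.16, -0.24, -0.28, 0.25], [-0.55, 0.07, -0.15, -0.23, -0.28, 0.24], [-0.55, 0.09, -0.13, -0.24, -0.27, 0.25], [-0.55, 0.1, -0.11, -0.24, -0.28, 0.24], [-0.55, 0.12, -0.09, -0.23, -0.28, 0.25], [0, 0, 0, 0, 0, 0], [0, 0, 0, 0, 0, 0]],
])

```text
time_s: 12.92
eef_pos: [0.5339, 0.0269, 0.263]
orientation: [1.712, 1.63, 0.797]
wrist_force: [0.0, -0.1, -0.0]
grip_width: 0.0006
```

Run:
```python
from plan import *
st(); snap('wrist','w9.png')
a=cv2.imread('pics/w9.png')[40:380,130:530]; cv2.imwrite('pics/w9c.png',cv2.resize(a,None,fx=1.75,fy=1.75,interpolation=cv2.INTER_CUBIC))
```

```text
12.9167 q [ 0.068 -0.617  2.503 -0.263  0.361 -1.252] p [0.5339 0.0269 0.263 ] wc [-0.08   0.079 21.851] F [ 0.  -0.1 -0. ] z [ 0.79 -0.04 -0.61] x [0.05 1.   0.  ] 0.0006414815968782382
```

View pics/w9c.png

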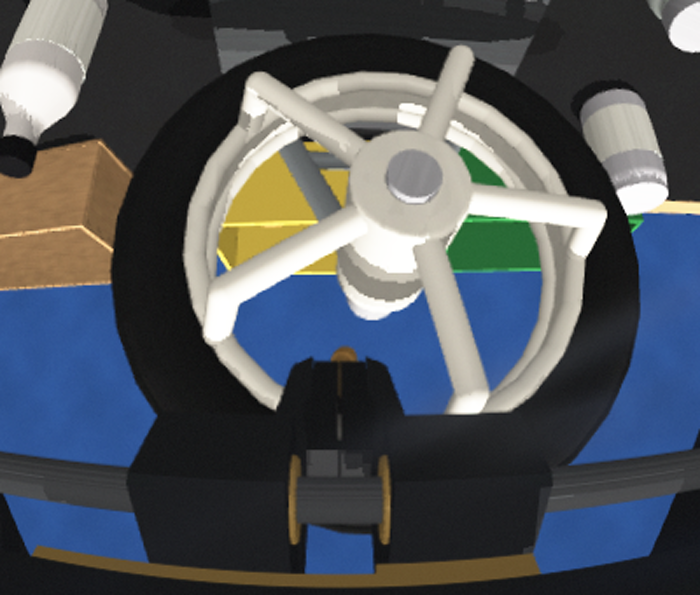

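Run:
```python
from plan import *
k=lambda u,v:(u/1.75+130,v/1.75+40)
v=th({180:k(463,54),108:k(257,84),252:k(598,211),36:k(216,298),324:k(470,396)},k(411,185),22)
kk=dict(e=.019,r=.064)
L=[26,19,12,5,-2,-9]
rows([E(26,yaw=3,tilt=52,**kk)],step=.02)
```

```text
dC [-0.0033  0.0037  0.004 ] theta 22.37957136304109 dyaw 1.7865961947366966 res [-0.9  1.  -0.5  2.  -0.6  2.   1.6 -0.4 -0.2  1.4  0.1 -5.8 -0.8  0.9
  2.   1. ]
4
[[0, -0.01, 0.51, 0, 0, 0], [0, -0.02, 0.5, 0.01, 0, 0], [0, -0.01, 0.51, 0, -0.01, 0], [0, -0.01, 0.5, 0.01, 0, 0]]
end [0.5809 0.025  0.2245] wheel [-3.300e-02  4.400e-02  3.743e+01]
```

>>> move_arm([
  [[0, -0.01, 0.67, 0, 0, 0], [0, -0.01, 0.66, 0, 0, 0], [0, -0.01, 0.67, 0, 0, 0], [0.26, 0.08, -0.05, 0.08, 0.13, -0.1], [0.26, 0.05, -0.03, 0.09, 0.13, -0.11], [0.28, 0.03, -0.01, 0.08, 0.13, -0.1], [0.27, 0.01, 0.02, 0.08, 0.13, -0.11], [0.28, -0.01, 0.04, 0.09, 0.13, -0.11], [0, 0, 0, 0, 0, 0]],
])

```text
time_s: 13.77
eef_pos: [0.5839, 0.0658, 0.2294]
orientation: [1.679, 1.746, 0.806]
wrist_force: [-0.3, -0.1, 0.0]
grip_width: 0.0004
```

Run:
```python
from plan import *
st(); snap('wrist','w10.png')
a=cv2.imread('pics/w10.png')[20:360,110:510]; cv2.imwrite('pics/w10c.png',cv2.resize(a,None,fx=1.75,fy=1.75,interpolation=cv2.INTER_CUBIC))
```

```text
13.7667 q [ 0.097 -0.411  2.435 -0.171  0.257 -1.367] p [0.5839 0.0658 0.2294] wc [ -0.034   0.042 -20.176] F [-0.3 -0.1  0. ] z [ 0.76  0.03 -0.65] x [-0.04  1.    0.  ] 0.00040243691125173167
```

View pics/w10c.png

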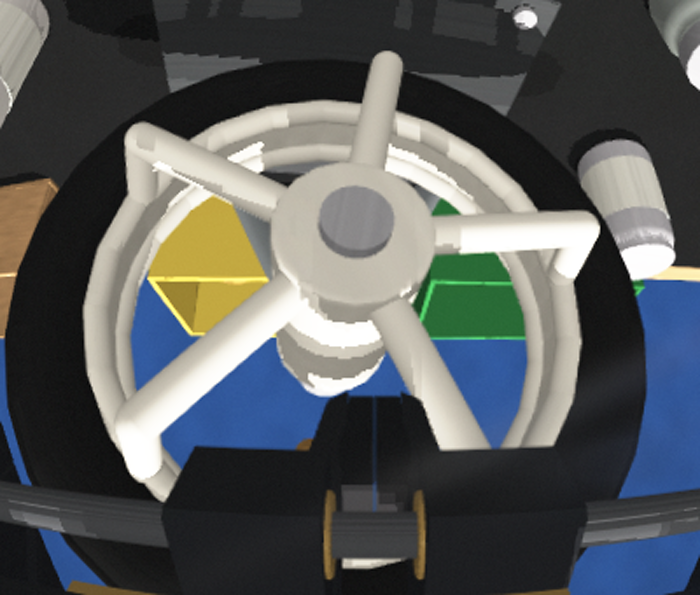

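Run:
```python
from plan import *
k=lambda u,v:(u/1.75+110,v/1.75+20)
v=th({180:k(387,62),108:k(138,134),252:k(592,222),36:k(128,424)},k(354,230),10)
kk=dict(e=.019,r=.064)
rows([E(a,yaw=8,tilt=49.5,**kk) for a in (-12,-15,-18,-21)],step=.02,ang=3,start=E(-9,yaw=8,tilt=49.5,**kk))
```

```text
dC [-0.004   0.0033  0.0035] theta 9.181884304010955 dyaw 1.0951140347408688 res [ 1.1  0.6  0.3  3.2 -1.6  3.6  0.1  1.6 -0.1 -7.7 -1.   0.8  1.8  0.6]
4
[[0.11, -0.01, 0.02, 0, 0, 0], [0.11, -0.01, 0.03, 0, 0, 0], [0.1, -0.01, 0.04, 0, 0, 0], [0.11, -0.02, 0.03, 0, 0, 0]]
end [0.5851 0.0783 0.2254] wheel [-3.400e-02  4.500e-02 -3.735e+01]
```

>>> move_arm([
  [[0.11, -0.01, 0.02, 0, 0, 0], [0.11, -0.01, 0.03, 0, 0, 0], [0.1, -0.01, 0.04, 0, 0, 0], [0, 0, 0, 0, 0, 0], [0, 0, 0, 0, 0, 0]],
])

```text
time_s: 14.28
eef_pos: [0.5844, 0.0746, 0.2269]
orientation: [1.679, 1.745, 0.806]
wrist_force: [-0.1, -0.5, 0.8]
grip_width: 0.0007
```

Run:
```python
from plan import *
st(); snap('wrist','w11.png')
a=cv2.imread('pics/w11.png')[20:360,90:490]; cv2.imwrite('pics/w11c.png',cv2.resize(a,None,fx=1.75,fy=1.75,interpolation=cv2.INTER_CUBIC))
overlay('scene','so11.png',0,SC,4)
```

```text
14.2833 q [ 0.127 -0.402  2.435 -0.271  0.254 -1.25 ] p [0.5844 0.0746 0.2269] wc [ -0.034   0.044 -32.278] F [-0.1 -0.5  0.8] z [ 0.76  0.03 -0.65] x [-0.04  1.    0.  ] 0.0006527037101752654
```

View pics/w11c.png

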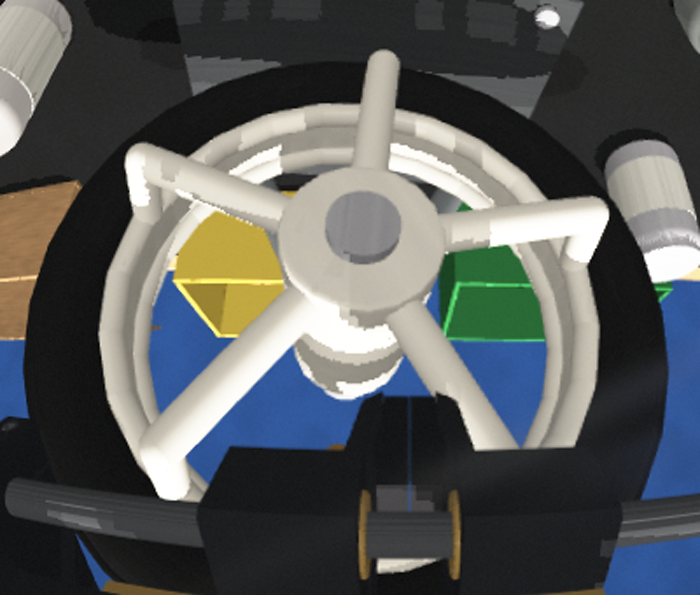

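View pics/so11.png

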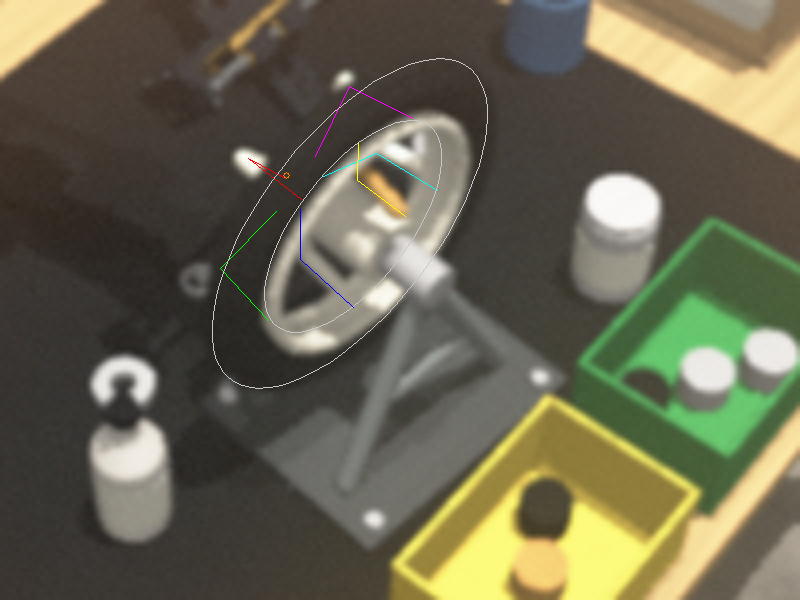

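Run:
```python
from plan import *
k=lambda u,v:(u/1.75+90,v/1.75+20)
o={180:k(384,60),108:k(138,155),252:k(600,208),36:k(160,446)}
th(o,k(361,240),2)
c=read_camera('wrist'); fitw(c,[(-.062,.092,a,uv) for a,uv in o.items()],True,2)
# scene fit: tips of elbows red(36) & magenta(324), valve tip
s=read_camera('scene'); S=lambda u,v:np.array((u/4+260,v/4+140))
for x,r,off,uv in [(-.062,.096,36,S(247,160)),(-.062,.096,324,S(343,78)),(.05,.056,0,S(403,212))]:
    L=sorted((round(float(np.linalg.norm(proj(s,W(x,r,a+off))-uv)),2),a) for a in np.arange(-20,21,1.)); print(L[:3])
```

```text
dC [-0.0021  0.0037  0.0027] theta 3.90100099906723 dyaw 0.742674579276476 res [ 0.6  2.3  1.9  3.6 -2.   3.4 -1.6  2.9  0.9 -9.8 -0.5  0.9  1.3  0.4]
dC [-0.0041  0.0037  0.0012] theta 3.27946235628122 dyaw -0.016472078502942585 res [ 0.6 -0.9  1.3  0.1 -1.5 -0.2 -0.4  0.8 -1.   0.9  0.6 -0. ]
[(1.53, np.float64(1.0)), (1.57, np.float64(2.0)), (1.68, np.float64(0.0))]
[(0.37, np.float64(5.0)), (0.49, np.float64(6.0)), (0.5, np.float64(4.0))]
[(0.34, np.float64(-1.0)), (0.43, np.float64(-2.0)), (0.46, np.float64(0.0))]
```

>>> move_arm([
  [[0.06, -0.01, 0.02, 0, 0, 0], [0.05, -0.01, 0.02, 0, 0, 0], [0, 0, 0, 0, 0, 0], [0, 0, 0, 0, 0, 0], [-0.2, 0.01, -0.02, 0, 0, 0], [-0.2, 0, 0, 0, 0, 0], [0, 0, -0.5, 0, 0, 0], [0, 0, -0.6, 0, 0, 0], [0, 0, -0.6, 0, 0, 0], [0, 0, -0.6, 0, 0, 0], [0, 0, -0.5, 0, 0, 0], [0, 0, 0, 0, 0, 0]],
])

```text
time_s: 15.53
eef_pos: [0.5212, 0.0637, 0.2842]
orientation: [1.676, 1.741, 0.811]
wrist_force: [0.8, -0.5, 0.3]
grip_width: 0.0003
```

Run:
```python
from plan import *
st(); snap('wrist','w12.png')
a=cv2.imread('pics/w12.png')[40:380,130:530]; cv2.imwrite('pics/w12c.png',cv2.resize(a,None,fx=1.75,fy=1.75,interpolation=cv2.INTER_CUBIC))
```

```text
15.5333 q [ 0.115 -0.65   2.458 -0.129  0.467 -1.405] p [0.5212 0.0637 0.2842] wc [-0.096  0.094 -3.661] F [ 0.8 -0.5  0.3] z [ 0.76  0.03 -0.64] x [-0.04  1.    0.  ] 0.00031710610831212565
```

View pics/w12c.png

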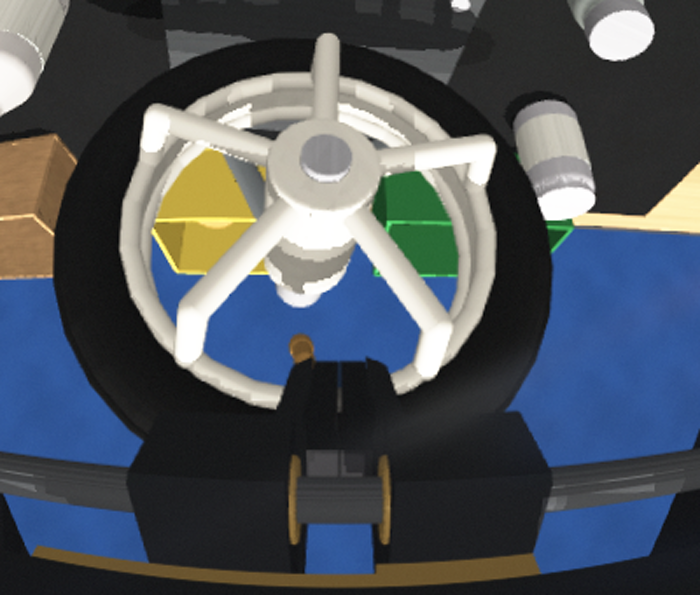

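Run:
```python
from plan import *
k=lambda u,v:(u/1.75+130,v/1.75+40)
o={180:k(327,44),108:k(155,114),252:k(486,146),36:k(192,316),324:k(437,328)}
c=read_camera('wrist'); fitw(c,[(-.062,.092,a,uv) for a,uv in o.items()],True,2)
fitw(c,[(-.062,.092,a,uv) for a,uv in o.items()]+[(.05,.056,0,k(300,347))],True,2)
p,r=cur(); z=r.as_matrix()[:,2]
rows([(p-.05*z+[0,0,.02],None),(np.array([.42,.03,.42]),Rt(25))],step=.025,ang=4)
```

```text
dC [-0.0026  0.0024  0.002 ] theta 0.9039346036623742 dyaw -0.37668975254404136 res [ 0.1 -0.4 -0.2  1.4 -0.7  0.8 -0.5 -1.7  1.1 -0.1 -0.6  0.6  1.  -0.2]
dC [-0.0026  0.0025  0.002 ] theta 0.9289131235291802 dyaw -0.22524606133571098 res [ 0.2 -0.3 -0.2  1.6 -0.6  0.7 -0.5 -1.6  1.1 -0.  -0.2 -0.4 -0.7  0.6
  1.  -0.1]
10
[[0, 0.17, -0.7, 0, 0, 0], [0, 0.17, -0.7, 0, 0, 0], [0, 0.17, -0.7, 0, 0, 0], [-0.14, 0.11, -0.5, 0.59, -0.12, 0.15], [-0.15, 0.09, -0.5, 0.58, -0.11, 0.15], [-0.15, 0.06, -0.51, 0.59, -0.12, 0.16], [-0.15, 0.02, -0.51, 0.59, -0.12, 0.15], [-0.16, 0, -0.5, 0.59, -0.12, 0.15], [-0.17, -0.03, -0.5, 0.58, -0.11, 0.15], [-0.18, -0.05, -0.5, 0.59, -0.12, 0.15]]
end [0.4201 0.0299 0.42  ] wheel [-0.193  0.233  9.342]
```

>>> move_arm([
  [[0, 0.17, -0.7, 0, 0, 0], [0, 0.17, -0.7, 0, 0, 0], [0, 0.17, -0.7, 0, 0, 0], [-0.15, 0.1, -0.5, 0.59, -0.12, 0.15], [-0.15, 0.1, -0.5, 0.59, -0.12, 0.15], [-0.15, 0.05, -0.5, 0.59, -0.12, 0.15], [-0.15, 0.02, -0.5, 0.59, -0.12, 0.15], [-0.15, 0, -0.5, 0.59, -0.12, 0.15], [0, 0, 0, 0, 0, 0], [0, 0, 0, 0, 0, 0]],
])

```text
time_s: 16.47
eef_pos: [0.4397, 0.0392, 0.394]
orientation: [1.961, 1.841, 0.53]
wrist_force: [-0.5, 0.1, -0.4]
grip_width: 0.0004
```

Run:
```python
from plan import *
st(); snap('top','t9.png'); overlay('top','to12.png',0,TC,4.5); overlay('scene','so12.png',0,SC,4)
a=cv2.imread('pics/top0.png');b=cv2.imread('pics/t9.png'); cv2.imwrite('pics/td.png',cv2.absdiff(a,b))
```

```text
16.4667 q [ 0.103 -0.668  2.134 -0.093  1.125 -1.388] p [0.4397 0.0392 0.394 ] wc [-0.175  0.206  7.426] F [-0.5  0.1 -0.4] z [ 0.53 -0.03 -0.85] x [0.06 1.   0.  ] 0.0004331501477762059
```

View pics/td.png

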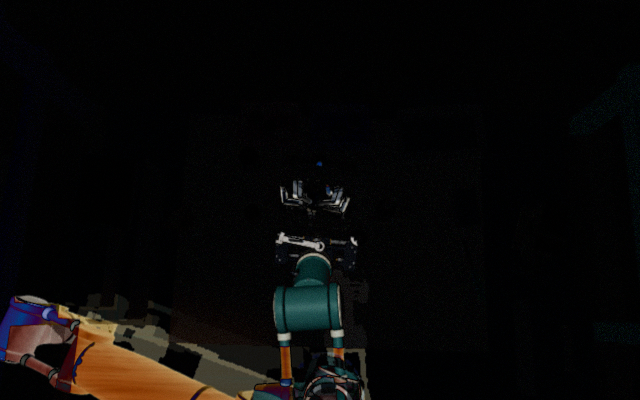

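View pics/to12.png

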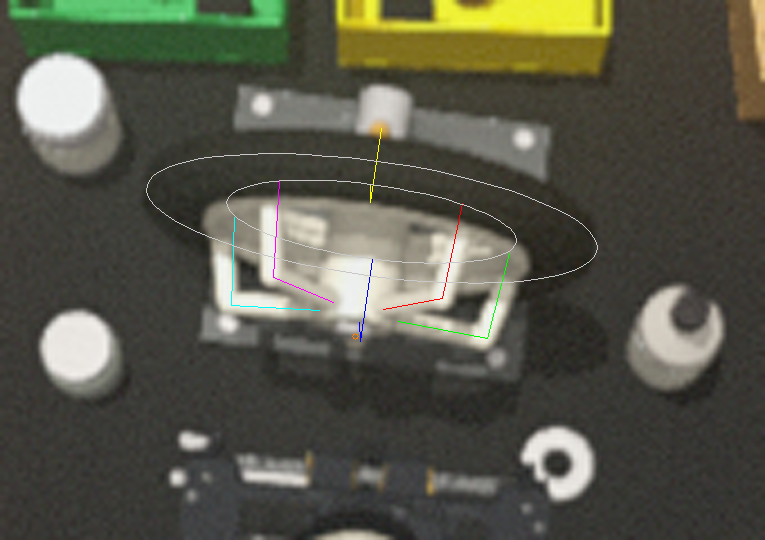

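View pics/so12.png

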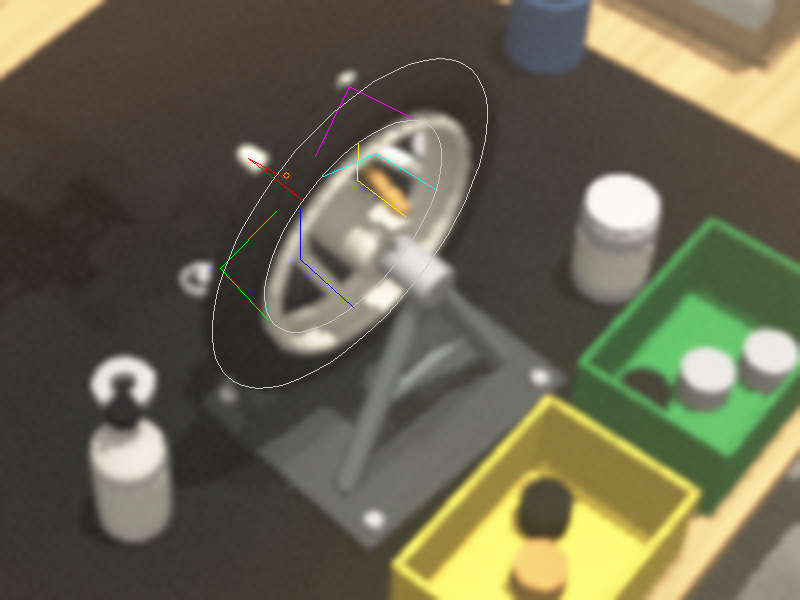

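Run:
```python
from plan import *
print(arm.hand_in())
```

```text
the job is handed in; nothing more can be done
None
```

The valve is at the top, about 1° clockwise of vertical by my last measurement (the limit is 7°). I handed the job in at about 16.5 s of the 54 s allowed; no verdict was reported.

**How it went:** I turned the wheel roughly 154° counterclockwise with the shut fingertips, in three strokes on successive spokes. I then backed off and withdrew the arm.

**Last checks:**
- **Valve angle:** the final wrist-camera fit gave 0.9°, both with and without the valve tip. The top and scene overlays agree to within a few degrees.
- **Wheel at rest:** the top and scene pictures taken after withdrawing show the wheel still at that angle. I did not measure its speed.
- **Contact:** the wrist force after withdrawing was about 0.6 N, within sensor noise. The largest push I read was about 9 N, at the checks between moves.
- **Loose things:** the before/after comparison of the top view shows no change in the objects it can see. The arm hides much of the spanner and a little of the bearing. I only saw the visible parts in place, and no move went near either.

**What disagreed:**
- **First push missed:** the real fingertip sat about 18 mm short of the reported tool point, so the first push slid past the front of the spoke. The wheel did not turn. I measured the offset from two views and went deeper.
- **Wrist-camera fits:** they placed the wheel 2–7 mm away from the position I had from the stand. Earlier scene readings of the angle scattered by a few degrees.

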